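# Hook out the piece box, pack the burr puzzle, feed the box home

### The arm

A 7-joint arm with a two-finger parallel gripper is mounted at the origin on the work surface. World frame = base frame: x ahead of the robot, y to its left, z up, the work surface at z = 0. Lengths are in m, angles in rad, forces in N, time in s.
With the tool pointing down it reaches from about 0.35 to 0.9 m from the base axis. Payload 7.2 kg.
Tool frame: the origin (TCP) lies at the very end of the fingers, on their centre line; the grasp point (between the pads) lies env.pinch_z behind it (env.pinch_z is the distance from the TCP to the grasp point, in m); z points along the fingers, y is the line along which they close (so a half turn about z gives the same grasp; the last joint's range is limited). The gripper opens to 88 mm and grips with 3 to 60 N. Pads are 20 mm wide; open, the fingers measure 115 mm over their backs; the gripper's body (75 mm by 178 mm) begins 61 mm behind the grasp point.
Start: joints at [1.208, 0.411, -0.013, 1.596, 0.006, 1.134, -0.082], TCP at [0.182, -0.598, 0.223] pointing down, gripper open.
Joint ranges: [-2.95, 2.95], [-0.29, 1.99], [-1.47, 1.44], [0.14, 2.54], [-1.03, 4.17], [0.13, 1.85], [-2.86, 2.86]. Speed limits (rad/s): [2.39, 2.39, 3.01, 3.01, 3.14, 3.14, 3.14].

### API

Orientations are given as a unit quaternion [x, y, z, w].
In Python, from bench import env gives the robot as it stands.
- The arm moves only by the tool move_arm, never from a script. Its argument "moves" is a list of rows, each an object of numbers: "x", "y", "z": the shift along the world's x, y, z in m; "rx", "ry", "rz": the turn, a rotation vector about the world's x, y, z in degrees; "jaw": the opening, from -1 (shut) to 1 (fully open). A call has exactly 5 rows; each row is the pose to reach, as a shift and turn from the pose commanded when the call began; what a row does not reach only later rows make up. A row lasts 1/8 s, in which the tool goes at most 62.5 mm and 10.7 degrees, less where a joint would pass 70% of its speed; a pose out of reach is approached as far as the arm can. A call with a gripper value outside its range is refused whole. The fingers move at their own pace and stop on an object; the grip force is fixed at half the most. Time passes only in rows, so rows that repeat a pose let the fingers close, or fill a call up. It gives the time, the measured TCP pose, the force, the opening and the grip force at its end, in the units of the state.
- env.state(): the state, without advancing time (a new reading comes with each control period).
- env.get_image(name): name is "scene" or "side" or "wrist"; returns (picture, depth): 480x640x3 uint8, red, green, blue; 480x640 float32, m along the optical axis (not along the pixel's ray), 0 where there is no reading.
- env.camera_params(name): a dict with "intrinsics" (3x3 intrinsics, pixels), "pose" (4x4, takes a point from camera to world coordinates). Camera axes: x right, y down, z forward; pixel columns grow to the right and rows downward; lengths in m; the calibration is good to about 2 mm. A picture is of the moment at which its call begins: read the wrist's pose just before it. camera_params takes no time and is no camera call; for the wrist camera it gives the pose at the moment of the call.
- env.close_job(): hands the job in; it is judged then, once.
The state is a dict: "time": time; "joints": joint angles; "dq": joint speeds; "tau": joint torques, N m; "ee_pos": TCP position; "tool_rot": TCP orientation; "ft_force": force on the tool from outside, world axes, zero at the start; "ft_torque": the same for the moment, N m; "gripper_width": opening from 0.0 (shut) to 1.0 (fully open); "grasp_force": force on a finger pad.
Only numpy, scipy, OpenCV 4.12 (cv2) and the standard library are available. Lean on these libraries where they do the work, as an engineer would, in place of code of your own. Each camera call takes 0.05 s, during which the arm holds its last target. There are 200 camera calls.

### The job

Tidy away the burr puzzle: with the push-pull stick, hook the rosewood piece box behind its front wall and draw it right out from under the glass-topped cupboard, then lay every puzzle stick lying on the table flat inside the box. Feed the box back in with the held stick, pushing on its front and keeping it snug and square against the wooden guide rail all the way until it meets the back stop, then lay the push-pull stick back along its cork mat and slide the glass door fully shut over the box. Leave the bowl, the hand lens and the two frame corners where they are.

Things in the scene. Friction and masses are not known exactly. Their poses are not given: they have to be found in the camera images.
- case: low fixed display cupboard on the tabletop (no floor): walnut sides and back, clear glass top 124 to 130 high. Origin: on the table at the middle of its front; x front to back, y to the robot's left. In its frame: top from x = 10 to 240, y = -228 to 228; front open under a head rail (underside 110 high) from y = 0 to 213, a fixed glass pane closes the rest; the sliding door hangs in front at x = 2
- rail_end (a point): robot's end of the wooden guide rail, on its guiding face at table level. The rail is 16 high, 13 thick and runs straight along the cupboard's x, from here (x = -200, y = 200 in the cupboard's frame) 390 to the back; its flat guiding face looks to the cupboard's -y. A wooden back stop 18 high crosses the lane with its front face at x = 165
- door (a joint): sliding glass pane of the cupboard, 210 wide, from 22 to 114 above the table, moving along the cupboard's y: 0 = open (pane from y = -210 to 0 of the cupboard's frame), 0.21 m = fully shut (pane from 0 to 210). It slides with about 1.5 N friction and stays where it is left
- door_knob (a point): the pane's round brass knob, 17 in diameter (21 at its head), sticking out 34 towards the robot from the pane, its axis 94 above the table; this point is on the axis, 17 in front of the glass face
- box: open rosewood piece box, 124 long (x) by 160 wide (y) by 36 high, walls 8 thick, floor 8 thick, about 0.35 kg, no lid. Origin: centre of its underside. x points to the back of the cupboard when it stands in place; its front wall is the one at -x. Home, flush with guide rail and back stop, its origin is at x = 103, y = 120 in the cupboard's frame, axes as the cupboard's
- mat: cork mat, fixed, 280 (x) by 90 (y) by 3 thick, where the push-pull stick lies. Origin: centre of its underside
- stick: push-pull stick, 0.16 kg: wooden handle 105 long, 24 wide, 34 high, then a steel rod 10 wide, underside 28 above the stick's underside, ending in a downturned flat blade 40 wide, from 34 down to 0. Origin: on the underside near the handle's middle; x along the rod: handle -55 to 50, blade 135 (rear face) to 139 (front face). It starts along the mat, origin 40 behind the mat's centre, blade away
- piece0: puzzle stick of a wooden burr puzzle, present or absent: a pale square bar 60 (x) by 16 (y) by 16 high with two notches across its top, 9 wide and 8 deep, leaving a full-height middle block 24 long. Origin: its centre, 8 above the table as it lies; x along its length. About 20 g. All four are alike and any may go anywhere in the box
- piece1: puzzle stick of a wooden burr puzzle, present or absent: a pale square bar 60 (x) by 16 (y) by 16 high with two notches across its top, 9 wide and 8 deep, leaving a full-height middle block 24 long. Origin: its centre, 8 above the table as it lies; x along its length. About 20 g. All four are alike and any may go anywhere in the box
- piece2: puzzle stick of a wooden burr puzzle, present or absent: a pale square bar 60 (x) by 16 (y) by 16 high with two notches across its top, 9 wide and 8 deep, leaving a full-height middle block 24 long. Origin: its centre, 8 above the table as it lies; x along its length. About 20 g. All four are alike and any may go anywhere in the box
- piece3: puzzle stick of a wooden burr puzzle, present or absent: a pale square bar 60 (x) by 16 (y) by 16 high with two notches across its top, 9 wide and 8 deep, leaving a full-height middle block 24 long. Origin: its centre, 8 above the table as it lies; x along its length. About 20 g. All four are alike and any may go anywhere in the box
- bowl: jade green ceramic bowl, 110 across the rim, 50 high; origin: centre of its underside. To be left alone
- lens: chrome hand lens lying flat: round head 78 across, handle along x out to x = 140, up to 12 high; origin: on the table under the centre of the head. To be left alone
- corner0: wooden picture-frame corner, an L lying flat: 26 wide, 18 high, one leg along x from -13 to 97, the other along y from -13 to 97; origin: on the table under the corner. To be left alone
- corner1: wooden picture-frame corner, an L lying flat: 26 wide, 18 high, one leg along x from -13 to 97, the other along y from -13 to 97; origin: on the table under the corner. To be left alone
There are look-alikes about, which are no part of the job. Several things look just like the stick: the one meant starts farthest to the robot's left.

How it is judged:
On the way, in this order (a step that is already met when the one before it is completed fails the run):
1. the box is being drawn out by the stick, staying down on the table (x of box in the frame of case between -0.06 and 0.05 m and height (world z) of box below 0.008 m and angle between box's own z axis and vertical below 0.05 rad and contact force between stick and box above 0.2 N), for 0.1 s.
2. the box stands clear in front of the cupboard (x of box in the frame of case below -0.066 m and height (world z) of box below 0.008 m and angle between box's own z axis and vertical below 0.05 rad), for 0.2 s.
3. every puzzle stick on the table is in the box while it stands out in front (all of step 2 and x of piece0 in the frame of box between -0.056 and 0.056 m and y of piece0 in the frame of box between -0.074 and 0.074 m and z of each of piece0, piece1, piece2, piece3 in the frame of box below 0.022 m and x of piece1 in the frame of box between -0.056 and 0.056 m and y of piece1 in the frame of box between -0.074 and 0.074 m and x of piece2 in the frame of box between -0.056 and 0.056 m and y of piece2 in the frame of box between -0.074 and 0.074 m and x of piece3 in the frame of box between -0.056 and 0.056 m and y of piece3 in the frame of box between -0.074 and 0.074 m), for 0.3 s.
4. the box enters the cupboard, pushed by the stick, snug and square against the guide rail (x of box in the frame of case between -0.035 and 0.02 m and y of box in the frame of case between 0.114 and 0.124 m and angle between the x axis of box and the x axis of case, either way round below 0.05 rad and height (world z) of box below 0.008 m and angle between box's own z axis and vertical below 0.05 rad and contact force between stick and box above 0.2 N), for 0.2 s.
5. farther in, it is still pushed by the stick and still snug and square against the guide rail (x of box in the frame of case between 0.03 and 0.08 m and y of box in the frame of case between 0.114 and 0.124 m and angle between the x axis of box and the x axis of case, either way round below 0.05 rad and height (world z) of box below 0.008 m and angle between box's own z axis and vertical below 0.05 rad and contact force between stick and box above 0.2 N), for 0.2 s.
6. the box is home against rail and back stop (y of box in the frame of case between 0.114 and 0.124 m and angle between the x axis of box and the x axis of case, either way round below 0.05 rad and x of box in the frame of case between 0.093 and 0.12 m and height (world z) of box below 0.008 m and angle between box's own z axis and vertical below 0.05 rad), for 0.2 s.
At the end, for the whole second after the job is handed in: Every present puzzle stick lies on the box's floor; the box is home: within 6 mm of the rail, square within 0.05 rad, within 10 mm of the stop; the push-pull stick lies flat along the mat (30 mm crosswise, 90 mm lengthwise, 0.25 rad); the door is shut within 7 mm; all at rest (all of step 6 and x of piece0 in the frame of box between -0.056 and 0.056 m and y of piece0 in the frame of box between -0.074 and 0.074 m and z of each of piece0, piece1, piece2, piece3 in the frame of box below 0.022 m and x of piece1 in the frame of box between -0.056 and 0.056 m and y of piece1 in the frame of box between -0.074 and 0.074 m and x of piece2 in the frame of box between -0.056 and 0.056 m and y of piece2 in the frame of box between -0.074 and 0.074 m and x of piece3 in the frame of box between -0.056 and 0.056 m and y of piece3 in the frame of box between -0.074 and 0.074 m and x of stick in the frame of mat between -0.09 and 0.09 m and y of stick in the frame of mat between -0.03 and 0.03 m and z of stick in the frame of mat below 0.009 m and angle between stick's own z axis and vertical below 0.1 rad and angle between the x axis of stick and the x axis of mat, either way round below 0.25 rad and value of joint door above 0.203 m and linear speed of each of box, stick below 0.01 m/s); the robot touches nothing.
It fails at once if the bowl is moved more than 25 mm (distance of bowl from where it was at the start of the episode above 0.025 m).
It fails at once if the hand lens is moved more than 25 mm (distance of lens from where it was at the start of the episode above 0.025 m).
It fails at once if the first frame corner is moved more than 25 mm (distance of corner0 from where it was at the start of the episode above 0.025 m).
It fails at once if the second frame corner is moved more than 25 mm (distance of corner1 from where it was at the start of the episode above 0.025 m).
Of piece0, piece1, piece2, piece3 only 2 to 4 are there at a start; the rules pass over those that are not, and their reading is None.
At some moment in a run one of piece0, piece1, piece2, piece3 may be knocked a few centimetres aside while the robot is not near it.
It also fails if it takes over 210 s, if anything falls off the work surface, if the arm or the gripper's body presses on something with over 40 N, if the wrist force passes 120 N, or if a joint passes its speed limit or range.

## Working session

There is one attempt and no reset: what is moved stays moved. The work goes in short steps, Python scripts to look and compute and a tool call to move; the robot and the scene stay as the last step left them, time stands still between calls to the robot, and variables do not carry over. Pictures are saved under pics/ and viewed, at most 14 in all, crops included, and the job is handed in when it is done.

Besides the shell and the picture viewer there is one more tool, called after "Emit:" as a command line: name --argument value ..., lists and objects as JSON in quotes. move_arm: Moves the arm, as the interface text tells. Its arguments: {"type":"object","properties":{"moves":{"type":"array","items":{"type":"object","properties":{"x":{"type":"number"},"y":{"type":"number"},"z":{"type":"number"},"rx":{"type":"number"},"ry":{"type":"number"},"rz":{"type":"number"},"jaw":{"type":"number"}}}}},"required":["moves"]}

```bash
mkdir -p pics; ls; cat > h.py <<'E'
import numpy as np, cv2
from bench import env
def shot(n,f=None):
    P=env.camera_params(n); im,d=env.get_image(n)
    if f: cv2.imwrite(f,im[:,:,::-1])
    return im,d,np.array(P['intrinsics']),np.array(P['pose'])
def ray(K,T,uv,z):
    uv=np.atleast_2d(np.array(uv,float)); r=np.c_[(uv-K[:2,2])/[K[0,0],K[1,1]],np.ones(len(uv))]@T[:3,:3].T
    o=T[:3,3]; return o+r*((z-o[2])/r[:,2])[:,None]
def cloud(d,K,T):
    v,u=np.mgrid[:480,:640]; c=np.stack([(u-K[0,2])/K[0,0]*d,(v-K[1,2])/K[1,1]*d,d],-1)
    return c@T[:3,:3].T+T[:3,3]
E
python3 - <<'E'
from h import *
for n in ('scene','side'):
    im,d,K,T=shot(n,f'pics/{n}0.png'); np.savez(f'{n}0.npz',im=im,d=d,K=K,T=T); print(n,T.round(3).tolist(),K.round(1).tolist())
s=env.state(); print(s['ee_pos'],s['tool_rot'],s['gripper_width'],env.pinch_z,s['time'])
E
```

```text
pics
scene [[-0.499, 0.717, -0.486, 1.39], [0.867, 0.406, -0.29, 0.406], [-0.011, -0.566, -0.824, 1.498], [0.0, 0.0, 0.0, 1.0]] [[568.3, 0.0, 324.8], [0.0, 568.3, 246.2], [0.0, 0.0, 1.0]]
side [[-0.797, -0.434, 0.421, 0.115], [-0.604, 0.591, -0.534, 0.481], [-0.017, -0.68, -0.733, 0.854], [0.0, 0.0, 0.0, 1.0]] [[435.3, 0.0, 316.0], [0.0, 435.3, 237.8], [0.0, 0.0, 1.0]]
[ 0.18137724 -0.59762571  0.22189909] [ 9.89156952e-01  1.46860460e-01 -1.76350158e-04 -7.05503203e-04] 1.002448934681008 0.0187 0.1
```

View pics/scene0.png

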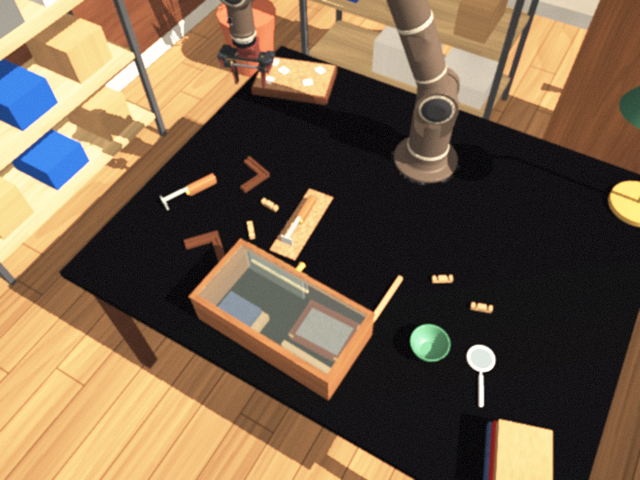

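View pics/side0.png

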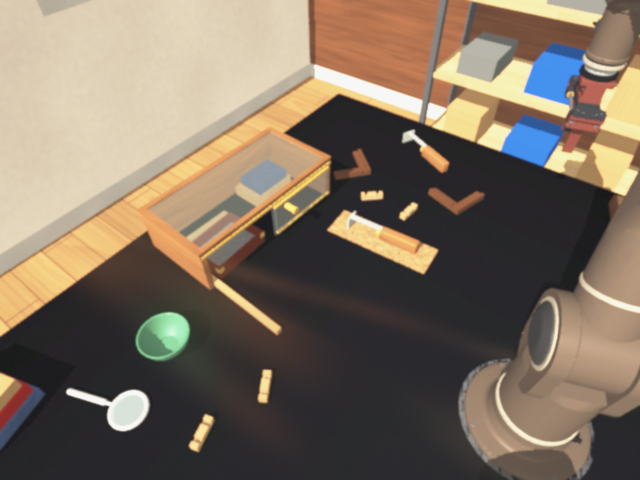

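```bash
python3 - <<'E'
from h import *
for n,pts in (('scene',{'rail':[(401,277,.016),(376,318,.016)],'top':[(193,297,.13),(240,243,.13),(372,320,.13),(330,390,.13)],'knob':[(300,267,.094)],'mat':[(307,190,.003),(333,196,.003),(301,258,.003),(271,250,.003)],'stk':[(318,197,.034),(286,242,.034),(212,180,.03),(168,203,.03)]}),
 ('side',{'rail':[(279,331,.016),(215,284,.016)],'top':[(143,210,.13),(268,130,.13),(330,158,.13),(213,255,.13)],'knob':[(290,208,.094)],'mat':[(346,211,.003),(438,247,.003),(430,272,.003),(327,233,.003)],'stk':[(418,242,.034),(350,218,.034)]})):
    f=np.load(n+'0.npz'); im,d,K,T=f['im'],f['d'],f['K'],f['T']; X=cloud(d,K,T)
    for k,p in pts.items():
        for u,v,z in p: print(n,k,(u,v),ray(K,T,(u,v),z)[0].round(3),'depth',X[v,u].round(3))
    hsv=cv2.cvtColor(im,cv2.COLOR_RGB2HSV)
    m=((hsv[...,2]>110)&(hsv[...,1]>50)&(hsv[...,0]<30)&(X[...,2]>.004)&(X[...,2]<.03)&(X[...,0]<1)&(X[...,0]>.1)&(abs(X[...,1])<.8)).astype(np.uint8)
    c,_=cv2.findContours(m,0,2)
    for q in c:
        if cv2.contourArea(q)>30:
            r=cv2.minAreaRect(q); b=cv2.boxPoints(r); e=b[1]-b[0] if np.linalg.norm(b[1]-b[0])>np.linalg.norm(b[2]-b[1]) else b[2]-b[1]
            c0=np.array(r[0]); L=ray(K,T,[c0-e/2,c0+e/2],.012)
            print(n,'blob',c0.round(),ray(K,T,c0,.010)[0].round(3),'len',np.linalg.norm(L[1]-L[0]).round(3),'ang',np.degrees(np.arctan2(*(L[1]-L[0])[1::-1])).round(1))
E
```

```text
scene rail (401, 277) [0.5   0.143 0.016] depth [0.496 0.142 0.009]
scene rail (376, 318) [0.662 0.14  0.016] depth [0.656 0.138 0.004]
scene top (193, 297) [ 0.91  -0.308  0.13 ] depth [ 0.911 -0.305  0.135]
scene top (240, 243) [ 0.696 -0.298  0.13 ] depth [ 0.694 -0.3    0.126]
scene top (372, 320) [0.729 0.154 0.13 ] depth [0.717 0.149 0.105]
scene top (330, 390) [0.953 0.152 0.13 ] depth [0.927 0.137 0.049]
scene knob (300, 267) [ 0.662 -0.115  0.094] depth [ 0.664 -0.113  0.098]
scene mat (307, 190) [ 0.336 -0.29   0.003] depth [ 0.336 -0.29   0.003]
scene mat (333, 196) [ 0.315 -0.2    0.003] depth [ 0.314 -0.2    0.002]
scene mat (301, 258) [ 0.584 -0.163  0.003] depth [ 0.582 -0.165 -0.001]
scene mat (271, 250) [ 0.605 -0.262  0.003] depth [ 0.608 -0.26   0.008]
scene stk (318, 197) [ 0.366 -0.228  0.034] depth [ 0.345 -0.241  0.004]
scene stk (286, 242) [ 0.573 -0.224  0.034] depth [ 0.563 -0.232  0.016]
scene stk (212, 180) [ 0.476 -0.584  0.03 ] depth [ 0.472 -0.588  0.023]
scene stk (168, 203) [ 0.63  -0.651  0.03 ] depth [ 0.613 -0.674 -0.002]
scene blob [287. 361.] [ 0
[... 1663 characters left out ...]
side blob [264. 385.] [0.438 0.25  0.01 ] len 0.068 ang -56.7
side blob [472. 385.] [0.105 0.002 0.01 ] len 0.096 ang -89.8
side blob [215. 285.] [0.702 0.134 0.01 ] len 0.455 ang 178.5
side blob [227. 243.] [0.777 0.018 0.01 ] len 0.143 ang -92.5
side blob [382. 240.] [ 0.454 -0.23   0.01 ] len 0.295 ang -175.9
side blob [408. 210.] [ 0.456 -0.371  0.01 ] len 0.078 ang -92.9
side blob [371. 195.] [ 0.573 -0.365  0.01 ] len 0.059 ang -138.9
side blob [455. 201.] [ 0.366 -0.481  0.01 ] len 0.152 ang -150.3
side blob [303. 211.] [ 0.691 -0.194  0.01 ] len 0.23 ang -92.3
side blob [358. 162.] [ 0.69 -0.47  0.01] len 0.13 ang 129.3
side blob [432. 160.] [ 0.507 -0.618  0.01 ] len 0.125 ang 159.8
```

Stick look-alikes: the mat stick at scene (300,220), y≈-0.23, and another at scene (190,188), y≈-0.62. The mat stick is farthest to the left, so I choose it. I'm moving above it for a close check.

Emit:
move_arm --moves '[{"z": 0.05},{"x": 0.05,"y": 0.03,"z": 0.08,"rz": -5},{"x": 0.08,"y": 0.08,"z": 0.1,"rz": -10},{"x": 0.11,"y": 0.13,"z": 0.12,"rz": -10},{"x": 0.14,"y": 0.18,"z": 0.13,"rz": -10}]'

```text
$.moves[0]: bad value
```

Emit:
move_arm --moves '[{"x": 0.03,"y": 0.05},{"x": 0.06,"y": 0.1},{"x": 0.08,"y": 0.15},{"x": 0.08,"y": 0.18},{"x": 0.08,"y": 0.18}]'

```text
$.moves[0]: bad value
```

```bash
python3 - <<'E'
from h import *
s=env.state(); print(s['time'],s['ee_pos'],s['tool_rot'],s['joints'])
im,d,K,T=shot('wrist','pics/w1.png'); np.savez('w1.npz',im=im,d=d,K=K,T=T); print(T.round(3).tolist(),K[0])
E
```

```text
0.1 [ 0.18137724 -0.59762571  0.22189909] [ 9.89156952e-01  1.46860460e-01 -1.76350158e-04 -7.05503203e-04] [ 1.20783108  0.41181769 -0.01268541  1.59694968  0.00563132  1.13431508
 -0.08219106]
[[0.291, -0.912, -0.291, 0.262], [-0.957, -0.277, -0.087, -0.574], [-0.001, 0.304, -0.953, 0.383], [0.0, 0.0, 0.0, 1.0]] [394.99751464   0.         312.77997615]
```

View pics/w1.png

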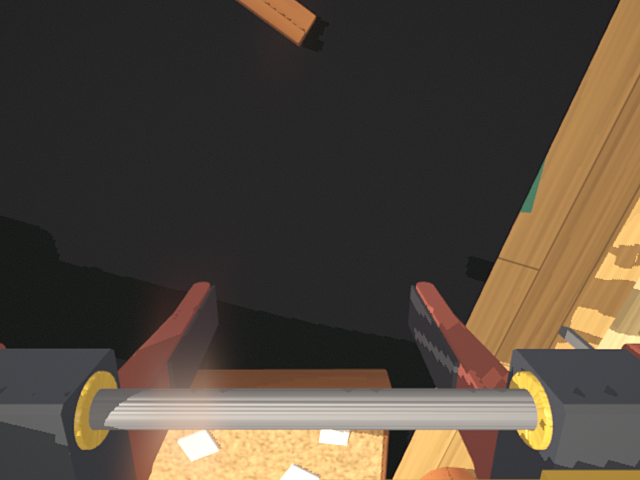

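The wrist view shows only a handle tip at (280,20) and the fingers. The moves were refused, so I'm resending them with every field.

Emit:
move_arm --moves '[{"x": 0,"y": 0,"z": 0.05,"rx": 0,"ry": 0,"rz": 0,"jaw": 1},{"x": 0.05,"y": 0.03,"z": 0.08,"rx": 0,"ry": 0,"rz": -5,"jaw": 1},{"x": 0.08,"y": 0.08,"z": 0.1,"rx": 0,"ry": 0,"rz": -10,"jaw": 1},{"x": 0.11,"y": 0.13,"z": 0.12,"rx": 0,"ry": 0,"rz": -10,"jaw": 1},{"x": 0.14,"y": 0.18,"z": 0.13,"rx": 0,"ry": 0,"rz": -10,"jaw": 1}]'

```text
time: 0.78
ee_pos: [0.3226, -0.4164, 0.3536]
tool_rot: [0.998, 0.06, 0.0, 0.001]
ft_force: [1.1, -0.2, -0.8]
gripper_width: 0.998
grasp_force: 0.0
```

Emit:
move_arm --moves '[{"x": 0.03,"y": 0.05,"z": 0,"rx": 0,"ry": 0,"rz": 0,"jaw": 1},{"x": 0.06,"y": 0.1,"z": 0,"rx": 0,"ry": 0,"rz": 0,"jaw": 1},{"x": 0.08,"y": 0.15,"z": 0,"rx": 0,"ry": 0,"rz": 0,"jaw": 1},{"x": 0.08,"y": 0.18,"z": 0,"rx": 0,"ry": 0,"rz": 0,"jaw": 1},{"x": 0.08,"y": 0.18,"z": 0,"rx": 0,"ry": 0,"rz": 0,"jaw": 1}]'

```text
time: 1.4
ee_pos: [0.402, -0.2358, 0.3529]
tool_rot: [0.998, 0.062, 0.0, 0.0]
ft_force: [-0.5, 0.0, -0.5]
gripper_width: 0.998
grasp_force: 0.0
```

```bash
python3 - <<'E'
from h import *
s=env.state(); print(s['time'],s['ee_pos'],s['tool_rot'],s['joints'])
im,d,K,T=shot('wrist','pics/w2.png'); np.savez('w2.npz',im=im,d=d,K=K,T=T); print(T.round(3).tolist())
E
```

```text
1.4 [ 0.40198368 -0.23584784  0.35287539] [9.98065699e-01 6.21678132e-02 1.43634094e-04 5.81997149e-05] [ 0.66923246  0.05790496 -0.25439643  1.74773521  0.01494087  1.33752861
 -1.03458564]
[[0.124, -0.945, -0.301, 0.485], [-0.992, -0.118, -0.038, -0.225], [0.0, 0.303, -0.953, 0.514], [0.0, 0.0, 0.0, 1.0]]
```

View pics/w2.png

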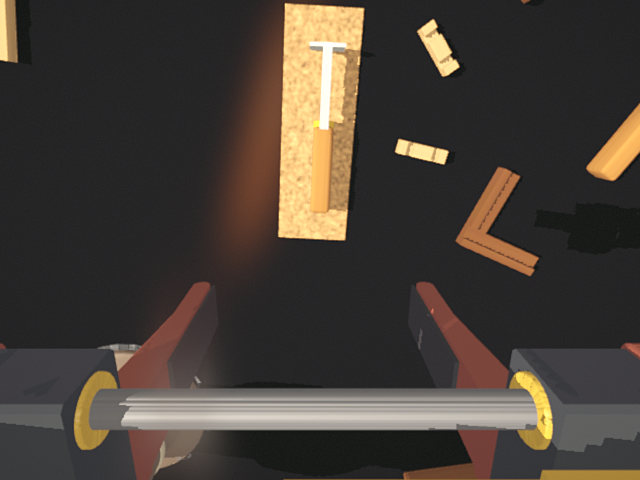

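The wrist crop shows the chosen stick on the mat: handle about (321,170), blade (328,46). Pieces are at (437,48) and (421,152), and a frame corner at (490,225).

```bash
cat >> h.py <<'E'
def axisline(P):
    c=P.mean(0); u,s,v=np.linalg.svd(P-c); a=v[0]*np.sign(v[0][0]); return c,np.degrees(np.arctan2(a[1],a[0]))
E
python3 - <<'E'
from h import *
f=np.load('w2.npz'); im,d,K,T=f['im'],f['d'],f['K'],f['T']; X=cloud(d,K,T)
hsv=cv2.cvtColor(im,cv2.COLOR_RGB2HSV)
roi=np.zeros((480,640),bool); roi[40:240,300:362]=1
m=roi&(X[...,2]>.022)
P=X[m]; print('n',m.sum(),'z',np.percentile(P[:,2],[5,50,95]))
# resolve handle/rod by x
e=np.array([np.cos(np.radians(4)),np.sin(np.radians(4))])
c,a=axisline(P[:,:2]); print('stick c',c,'ang',a)
e=np.array([np.cos(np.radians(a)),np.sin(np.radians(a))]); t=(P[:,:2]-c)@e; s=(P[:,:2]-c)@[-e[1],e[0]]
print('end pts back',c+e*t.min(),'front',c+e*t.max(),'len',np.ptp(t))
for lo in np.arange(t.min(),t.max(),.02):
    k=(t>=lo)&(t<lo+.02); print(lo.round(3),k.sum(),s[k].min().round(4),s[k].max().round(4),np.median(P[k,2]).round(4))
g=ray(K,T,[(285,4),(364,8),(346,240),(279,238)],.003); print('mat',g.round(4).tolist(),g.mean(0))
for A,B in ((0,3),(1,2)): q=g[A]-g[B]; print(np.degrees(np.arctan2(q[1],q[0])),np.linalg.norm(q))
for (u0,u1,v0,v1) in((410,465,15,80),(390,455,135,168)):
    mm=np.zeros((480,640),np.uint8); mm[v0:v1,u0:u1]=(hsv[v0:v1,u0:u1,2]>110)
    c_,_=cv2.findContours(mm,0,2); q=max(c_,key=cv2.contourArea); r=cv2.minAreaRect(q); b=cv2.boxPoints(r); W=ray(K,T,b,.016)
    ee=[W[1]-W[0],W[2]-W[1]]; L=max(ee,key=np.linalg.norm); print('piece',W.mean(0).round(4),[np.linalg.norm(x).round(4) for x in ee],np.degrees(np.arctan2(L[1],L[0])))
E
```

```text
n 2712 z [0.03210384 0.03619052 0.03796279]
stick c [ 0.45757429 -0.24051315] ang 4.765848057224252
end pts back [ 0.36727786 -0.24804135] front [ 0.55931312 -0.23203097] len 0.19270151545755537
-0.091 302 -0.0123 0.0117 0.036
-0.071 310 -0.0122 0.0115 0.0362
-0.051 323 -0.0123 0.0117 0.036
-0.031 339 -0.0123 0.0117 0.0362
-0.011 350 -0.0122 0.0115 0.0361
0.009 305 -0.0123 0.0127 0.036
0.029 161 -0.0053 0.0047 0.0364
0.049 167 -0.0053 0.0047 0.0366
0.069 180 -0.0053 0.0047 0.0365
0.089 275 -0.02 0.0196 0.0361
mat [[0.5976, -0.1795, 0.003], [0.6048, -0.2698, 0.003], [0.3255, -0.2912, 0.003], [0.317, -0.2004, 0.003]] [ 0.46119939 -0.2352085   0.003     ]
4.2494951001290895 0.2813290852819185
4.370232312727106 0.28011428538059563
piece [ 0.5717 -0.3598  0.016 ] [np.float64(0.0226), np.float64(0.063)] -137.2814837964364
piece [ 0.4552 -0.3647  0.016 ] [np.float64(0.0181), np.float64(0.0658)] -95.56332064553388
```

Emit:
move_arm --moves '[{"x": 0.03,"y": 0.05,"z": 0.02,"rx": 0,"ry": 0,"rz": -5,"jaw": 1},{"x": 0.06,"y": 0.1,"z": 0.04,"rx": 0,"ry": 0,"rz": -9,"jaw": 1},{"x": 0.09,"y": 0.15,"z": 0.06,"rx": 0,"ry": 0,"rz": -9,"jaw": 1},{"x": 0.12,"y": 0.2,"z": 0.07,"rx": 0,"ry": 0,"rz": -9,"jaw": 1},{"x": 0.13,"y": 0.25,"z": 0.07,"rx": 0,"ry": 0,"rz": -9,"jaw": 1}]'

```text
time: 2.08
ee_pos: [0.5335, 0.0117, 0.4226]
tool_rot: [1.0, -0.02, 0.0, -0.0]
ft_force: [-0.7, 0.1, -0.2]
gripper_width: 1.001
grasp_force: 0.0
```

Emit:
move_arm --moves '[{"x": 0,"y": 0.02,"z": 0,"rx": 0,"ry": 0,"rz": 0,"jaw": 1},{"x": 0,"y": 0.02,"z": 0,"rx": 0,"ry": 0,"rz": 0,"jaw": 1},{"x": 0,"y": 0.02,"z": 0,"rx": 0,"ry": 0,"rz": 0,"jaw": 1},{"x": 0,"y": 0.02,"z": 0,"rx": 0,"ry": 0,"rz": 0,"jaw": 1},{"x": 0,"y": 0.02,"z": 0,"rx": 0,"ry": 0,"rz": 0,"jaw": 1}]'

```text
time: 2.7
ee_pos: [0.5316, 0.0308, 0.4227]
tool_rot: [1.0, -0.019, 0.0, 0.0]
ft_force: [-0.6, -0.1, -0.3]
gripper_width: 1.001
grasp_force: 0.0
```

```bash
python3 - <<'E'
from h import *
s=env.state(); print(s['time'],s['ee_pos'],s['tool_rot'],s['joints'])
im,d,K,T=shot('wrist','pics/w3.png'); np.savez('w3.npz',im=im,d=d,K=K,T=T); print(T.round(3).tolist())
E
```

```text
2.7 [0.53162089 0.03080603 0.42269582] [ 9.99813624e-01 -1.93053558e-02  3.85112104e-05  1.40400924e-04] [ 0.26424585  0.18568948 -0.49752342  1.46265182  0.08865316  1.51554761
 -1.84035683]
[[-0.039, -0.952, -0.303, 0.616], [-0.999, 0.037, 0.011, 0.028], [0.0, 0.303, -0.953, 0.584], [0.0, 0.0, 0.0, 1.0]]
```

View pics/w3.png

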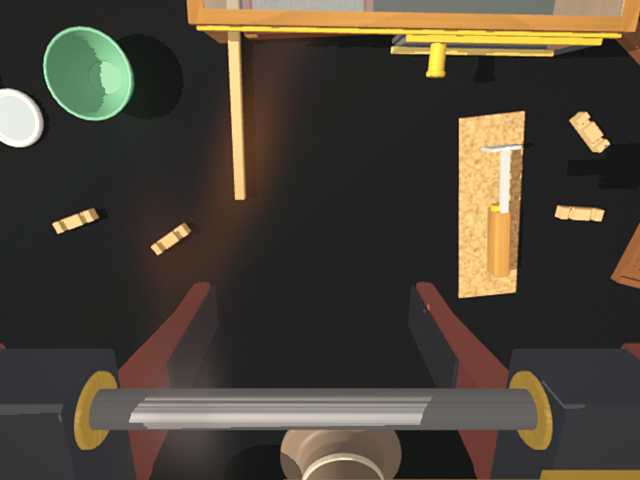

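This view shows the rail from (240,198) to (235,30), the knob at (437,60), pieces at (75,220) and (171,238), and the box just visible under the glass at (310,5).

```bash
python3 - <<'E'
from h import *
f=np.load('w3.npz'); im,d,K,T=f['im'],f['d'],f['K'],f['T']; X=cloud(d,K,T)
hsv=cv2.cvtColor(im,cv2.COLOR_RGB2HSV)
m=np.zeros((480,640),bool); m[50:205,222:252]=hsv[50:205,222:252,2]>120
rows=range(60,190,5); R=ray(K,T,[(np.where(m[v])[0].max()+.5,v) for v in rows],.016); Lf=ray(K,T,[(np.where(m[v])[0].min()-.5,v) for v in rows],.016)
p=np.polyfit(R[:,0],R[:,1],1); print('rail face y=',p,'ang',np.degrees(np.arctan(p[0])),'thick',np.mean(Lf[:,1]-R[:,1]),'res',np.std(R[:,1]-np.polyval(p,R[:,0])))
v=np.where(m)[0].max(); u=np.where(m[v-1])[0].mean(); print('rail end',ray(K,T,(u,v),.016),ray(K,T,(u,v),0),v, 'at .5 y',np.polyval(p,.5))
print('knob depth',[X[v,437].round(4).tolist() for v in(45,55,65,75)])
for n in ('scene','side'):
    g=np.load(n+'0.npz'); Y=cloud(g['d'],g['K'],g['T'])
    k=abs(Y[...,2]-.13)<.012; k&=(Y[...,0]>.66)&(Y[...,0]<.96)&(abs(Y[...,1]+.07)<.26); Q=Y[k][:,:2].astype(np.float32); r=cv2.minAreaRect(Q); print(n,'top',k.sum(),r, Q.mean(0))
    # box seen
    k=(abs(Y[...,2]-.034)<.006)&(Y[...,0]>.66)&(Y[...,0]<.9)&(Y[...,1]>-.08)&(Y[...,1]<.14); Q=Y[k]; print(n,'boxpts',k.sum(),Q.min(0),Q.max(0), cv2.minAreaRect(Q[:,:2].astype(np.float32)) if k.sum()>5 else '')
for (u0,u1,v0,v1) in((45,105,200,240),(145,200,215,262),(565,615,105,158),(548,610,200,228)):
    mm=np.zeros((480,640),np.uint8); mm[v0:v1,u0:u1]=(hsv[v0:v1,u0:u1,2]>110)
    c_,_=cv2.findContours(mm,0,2); q=max(c_,key=cv2.contourArea); r=cv2.minAreaRect(q); b=cv2.boxPoints(r); W=ray(K,T,b,.014)
    ee=[W[1]-W[0],W[2]-W[1]]; L=max(ee,key=np.linalg.norm); print('piece',W.mean(0).round(4),[np.linalg.norm(x).round(4) for x in ee],np.degrees(np.arctan2(L[1],L[0])))
E
```

```text
rail face y= [-0.05399181  0.15721015] ang -3.090502191265016 thick 0.01688474444245225 res 0.0004232762849425162
rail end [[0.49761972 0.13921922 0.016     ]] [[0.49429833 0.14236443 0.        ]] 199 at .5 y 0.13021423977440008
knob depth [[0.6806, -0.1134, 0.101], [0.6704, -0.1141, 0.1005], [0.66, -0.1145, 0.1012], [0.6495, -0.1149, 0.1016]]
scene top 12973 ((0.8094524145126343, -0.08575715124607086), (0.4659439027309418, 0.24229690432548523), 87.0448989868164) [ 0.81761074 -0.07370765]
scene boxpts 6 [0.88213001 0.13793302 0.02857319] [0.89813407 0.13997402 0.03698528] ((0.8901554942131042, 0.13940982520580292), (0.0017943336861208081, 0.015952274203300476), 84.51654052734375)
side top 11551 ((0.8075239062309265, -0.0863039642572403), (0.4659409523010254, 0.24754707515239716), 85.93785095214844) [ 0.7996592  -0.06020164]
side boxpts 432 [ 0.6853656  -0.07933923  0.02800066] [0.89846621 0.13998926 0.03997291] ((0.7918910384178162, 0.029403194785118103), (0.2359524965286255, 0.1924707442522049), 84.77710723876953)
piece [0.474  0.3888 0.014 ] [np.float64(0.0728), np.float64(0.0187)] -72.67379919215261
piece [0.4399 0.2505 0.014 ] [np.float64(0.0683), np.float64(0.0187)] -57.91224113502362
piece [ 0.573  -0.3581  0.014 ] [np.float64(0.0246), np.float64(0.069)] -137.2742811535397
piece [ 0.456  -0.3632  0.014 ] [np.float64(0.0212), np.float64(0.0734)] -96.33545580942216
```

```bash
python3 - <<'E'
from h import *
a=cv2.imread('pics/scene0.png')[275:385,230:380]; b=cv2.imread('pics/side0.png')[190:300,190:340]
cv2.imwrite('pics/c1.png',np.hstack([cv2.resize(x,None,fx=2.6,fy=2.6,interpolation=2) for x in(a,b)]))
E
```

```text
(no output)
```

View pics/c1.png

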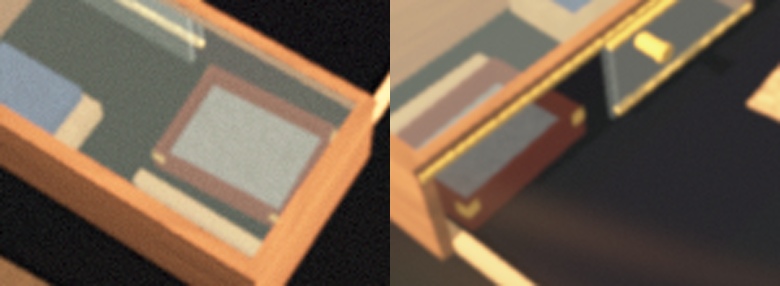

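The crop shows the box under the glass, with scene front corners at crop (210,68) and (335,135), and side front corners at crop (583,108) and (455,205).

```bash
cat >> h.py <<'E'
YAW=np.radians(-3.0); EX=np.array([np.cos(YAW),np.sin(YAW)]); EY=np.array([-EX[1],EX[0]]); O=np.array([.6868,-.0767])
def tocase(p): p=np.asarray(p)[...,:2]-O; return np.stack([p@EX,p@EY],-1)
def tow(c): c=np.asarray(c); return O+c[...,:1]*EX+c[...,1:2]*EY
E
python3 - <<'E'
from h import *
for n,px in(('scene',[(230+x/2.6,275+y/2.6) for x,y in((210,68),(335,135),(157,155),(270,215))]),('side',[(264.2,231.5),(215,268.8)])):
    g=np.load(n+'0.npz'); w=ray(g['K'],g['T'],px,.036); print(n,w.round(4).tolist(),tocase(w).round(4).tolist())
print(tow([[-.079,.12],[-.19,.12],[-.098,.12],[-.275,.12]]))
E
```

```text
scene [[0.717, -0.0473, 0.036], [0.7212, 0.1141, 0.036], [0.8378, -0.0424, 0.036], [0.8377, 0.0983, 0.036]] [[0.0286, 0.0309], [0.0243, 0.1924], [0.149, 0.0421], [0.1416, 0.1827]]
side [[0.7065, -0.0531, 0.036], [0.7193, 0.1107, 0.036]] [[0.0185, 0.0246], [0.0226, 0.1888]]
[[0.61418858 0.04727008]
 [0.5033407  0.05307938]
 [0.59521462 0.04826447]
 [0.41845719 0.05752793]]
```

Emit:
move_arm --moves '[{"x": -0.02,"y": -0.05,"z": -0.03,"rx": 0,"ry": 0,"rz": 3,"jaw": 1},{"x": -0.04,"y": -0.1,"z": -0.05,"rx": 0,"ry": 0,"rz": 7,"jaw": 1},{"x": -0.06,"y": -0.15,"z": -0.07,"rx": 0,"ry": 0,"rz": 7,"jaw": 1},{"x": -0.08,"y": -0.2,"z": -0.1,"rx": 0,"ry": 0,"rz": 7,"jaw": 1},{"x": -0.1,"y": -0.25,"z": -0.13,"rx": 0,"ry": 0,"rz": 7,"jaw": 1}]'

```text
time: 3.38
ee_pos: [0.4307, -0.2199, 0.2923]
tool_rot: [0.999, 0.042, 0.001, 0.0]
ft_force: [-0.1, -0.8, -0.2]
gripper_width: 1.001
grasp_force: 0.0
```

Emit:
move_arm --moves '[{"x": -0.0095,"y": -0.0242,"z": -0.05,"rx": 0,"ry": 0,"rz": 0,"jaw": 1},{"x": -0.0095,"y": -0.0242,"z": -0.1,"rx": 0,"ry": 0,"rz": 0,"jaw": 1},{"x": -0.0095,"y": -0.0242,"z": -0.16,"rx": 0,"ry": 0,"rz": 0,"jaw": 1},{"x": -0.0095,"y": -0.0242,"z": -0.2,"rx": 0,"ry": 0,"rz": 0,"jaw": 1},{"x": -0.0095,"y": -0.0242,"z": -0.2,"rx": 0,"ry": 0,"rz": 0,"jaw": 1}]'

```text
time: 4.0
ee_pos: [0.4201, -0.2415, 0.0905]
tool_rot: [0.999, 0.043, -0.002, -0.001]
ft_force: [-0.7, 0.1, 0.4]
gripper_width: 0.999
grasp_force: 0.0
```

Emit:
move_arm --moves '[{"x": 0.002,"y": -0.0015,"z": -0.04,"rx": 0,"ry": 0,"rz": 0,"jaw": 1},{"x": 0.002,"y": -0.0015,"z": -0.08,"rx": 0,"ry": 0,"rz": 0,"jaw": 1},{"x": 0.002,"y": -0.0015,"z": -0.08,"rx": 0,"ry": 0,"rz": 0,"jaw": 0},{"x": 0.002,"y": -0.0015,"z": -0.08,"rx": 0,"ry": 0,"rz": 0,"jaw": -1},{"x": 0.002,"y": -0.0015,"z": -0.08,"rx": 0,"ry": 0,"rz": 0,"jaw": -1}]'

```text
time: 4.62
ee_pos: [0.4254, -0.2445, 0.0147]
tool_rot: [0.999, 0.043, 0.001, 0.001]
ft_force: [0.6, 0.5, 0.4]
gripper_width: 0.699
grasp_force: 0.0
```

Emit:
move_arm --moves '[{"x": 0,"y": 0,"z": 0,"rx": 0,"ry": 0,"rz": 0,"jaw": -1},{"x": 0,"y": 0,"z": 0,"rx": 0,"ry": 0,"rz": 0,"jaw": -1},{"x": 0,"y": 0,"z": 0.02,"rx": 0,"ry": 0,"rz": 0,"jaw": -1},{"x": 0,"y": 0,"z": 0.05,"rx": 0,"ry": 0,"rz": 0,"jaw": -1},{"x": 0,"y": 0,"z": 0.05,"rx": 0,"ry": 0,"rz": 0,"jaw": -1}]'

```text
time: 5.25
ee_pos: [0.4254, -0.2444, 0.0645]
tool_rot: [0.999, 0.043, 0.002, 0.001]
ft_force: [-0.2, -0.0, -0.8]
gripper_width: 0.127
grasp_force: 0.0
```

Emit:
move_arm --moves '[{"x": 0,"y": 0,"z": 0.03,"rx": 0,"ry": 0,"rz": 0,"jaw": 0.5},{"x": 0,"y": 0,"z": 0.06,"rx": 0,"ry": 0,"rz": 0,"jaw": 0.5},{"x": 0,"y": 0,"z": 0.06,"rx": 0,"ry": 0,"rz": 0,"jaw": 0.5},{"x": 0,"y": 0,"z": 0.06,"rx": 0,"ry": 0,"rz": 0,"jaw": 0.5},{"x": 0,"y": 0,"z": 0.06,"rx": 0,"ry": 0,"rz": 0,"jaw": 0.5}]'

```text
time: 5.88
ee_pos: [0.4233, -0.2434, 0.1214]
tool_rot: [0.999, 0.043, -0.001, -0.001]
ft_force: [-0.3, 0.5, 0.3]
gripper_width: 0.661
grasp_force: 0.0
```

```bash
cat >> h.py <<'E'
def stick(n,dbg=0):
    im,d,K,T=shot(n); X=cloud(d,K,T)
    m=(abs(X[...,2]-.036)<.009)&(abs(X[...,1]+.238)<.04)&(X[...,0]>.34)&(X[...,0]<.60)
    P=X[m]; c,a=axisline(P[:,:2]); e=np.array([np.cos(np.radians(a)),np.sin(np.radians(a))]); t=(P[:,:2]-c)@e
    print(n,m.sum(),'ang',a,'back',c+e*t.min(),'front',c+e*t.max(),'origin',c+e*(t.max()-.139),'len',np.ptp(t))
E
python3 - <<'E'
from h import *
for n in('scene','side','wrist'): stick(n)
print(env.state()['ee_pos'])
E
```

```text
scene 303 ang 4.445465385860582 back [ 0.36894557 -0.24693037] front [ 0.56482042 -0.23170226] origin [ 0.4262386  -0.24247617] len 0.1964659119089435
side 550 ang 3.8826647624369275 back [ 0.36504157 -0.24523033] front [ 0.55999978 -0.23199867] origin [ 0.42131881 -0.24141083] len 0.1954067072902675
wrist 8657 ang 4.726886250699959 back [ 0.36692554 -0.24844366] front [ 0.55939455 -0.2325289 ] origin [ 0.42086731 -0.24398336] len 0.19312586112971936
[ 0.42368408 -0.2435113   0.12186438]
```

Emit:
move_arm --moves '[{"x": -0.001,"y": 0,"z": -0.05,"rx": 0,"ry": 0,"rz": 0,"jaw": 0.5},{"x": -0.001,"y": 0,"z": -0.1,"rx": 0,"ry": 0,"rz": 0,"jaw": 0.3},{"x": -0.001,"y": 0,"z": -0.114,"rx": 0,"ry": 0,"rz": 0,"jaw": 0},{"x": -0.001,"y": 0,"z": -0.114,"rx": 0,"ry": 0,"rz": 0,"jaw": -1},{"x": -0.001,"y": 0,"z": -0.114,"rx": 0,"ry": 0,"rz": 0,"jaw": -1}]'

```text
time: 6.65
ee_pos: [0.4242, -0.2442, 0.0101]
tool_rot: [0.999, 0.043, 0.001, 0.001]
ft_force: [-0.2, -0.2, 0.1]
gripper_width: 0.346
grasp_force: 0.0
```

Emit:
move_arm --moves '[{"x": 0,"y": 0,"z": 0,"rx": 0,"ry": 0,"rz": 0,"jaw": -1},{"x": 0,"y": 0,"z": 0,"rx": 0,"ry": 0,"rz": 0,"jaw": -1},{"x": 0,"y": 0,"z": 0,"rx": 0,"ry": 0,"rz": 0,"jaw": -1},{"x": 0,"y": 0,"z": 0,"rx": 0,"ry": 0,"rz": 0,"jaw": -1},{"x": 0,"y": 0,"z": 0,"rx": 0,"ry": 0,"rz": 0,"jaw": -1}]'

```text
time: 7.28
ee_pos: [0.4242, -0.2443, 0.0102]
tool_rot: [0.999, 0.043, 0.001, 0.001]
ft_force: [0.3, -0.1, 7.4]
gripper_width: 0.269
grasp_force: 30.0
```

Emit:
move_arm --moves '[{"x": 0,"y": 0,"z": 0,"rx": 0,"ry": 0,"rz": 0,"jaw": -1},{"x": 0,"y": 0,"z": 0.015,"rx": 0,"ry": 0,"rz": 0,"jaw": -1},{"x": 0,"y": 0,"z": 0.03,"rx": 0,"ry": 0,"rz": 0,"jaw": -1},{"x": 0,"y": 0,"z": 0.05,"rx": 0,"ry": 0,"rz": 0,"jaw": -1},{"x": 0,"y": 0,"z": 0.05,"rx": 0,"ry": 0,"rz": 0,"jaw": -1}]'

```text
time: 7.9
ee_pos: [0.4242, -0.2444, 0.0606]
tool_rot: [0.999, 0.043, 0.002, 0.001]
ft_force: [-0.4, -0.2, -1.5]
gripper_width: 0.272
grasp_force: 30.0
```

Emit:
move_arm --moves '[{"x": 0.005,"y": 0.055,"z": 0,"rx": 0,"ry": 0,"rz": -3,"jaw": -1},{"x": 0.015,"y": 0.11,"z": 0,"rx": 0,"ry": 0,"rz": -6,"jaw": -1},{"x": 0.03,"y": 0.17,"z": 0,"rx": 0,"ry": 0,"rz": -8,"jaw": -1},{"x": 0.05,"y": 0.23,"z": 0,"rx": 0,"ry": 0,"rz": -8,"jaw": -1},{"x": 0.0746,"y": 0.2877,"z": 0,"rx": 0,"ry": 0,"rz": -8,"jaw": -1}]'

```text
time: 8.52
ee_pos: [0.4973, 0.0448, 0.0585]
tool_rot: [1.0, -0.027, -0.0, 0.0]
ft_force: [1.7, -1.7, -1.8]
gripper_width: 0.273
grasp_force: 30.0
```

Emit:
move_arm --moves '[{"x": 0,"y": 0,"z": 0,"rx": 0,"ry": 0,"rz": 0,"jaw": -1},{"x": 0,"y": 0,"z": 0,"rx": 0,"ry": 0,"rz": 0,"jaw": -1},{"x": 0,"y": 0,"z": 0,"rx": 0,"ry": 0,"rz": 0,"jaw": -1},{"x": 0,"y": 0,"z": 0,"rx": 0,"ry": 0,"rz": 0,"jaw": -1},{"x": 0,"y": 0,"z": 0,"rx": 0,"ry": 0,"rz": 0,"jaw": -1}]'

```text
time: 9.15
ee_pos: [0.4972, 0.0421, 0.0587]
tool_rot: [1.0, -0.028, 0.0, 0.0]
ft_force: [0.3, 0.3, -1.2]
gripper_width: 0.269
grasp_force: 30.0
```

```bash
python3 - <<'E'
from h import *
s=env.state(); print(s['time'],s['ee_pos'],s['tool_rot'])
im,d,K,T=shot('side','pics/s2.png'); X=cloud(d,K,T)
m=(X[...,2]>.07)&(X[...,2]<.095)&(X[...,0]>.5)&(X[...,0]<.66)&(abs(X[...,1]-.04)<.05); P=X[m]; print(m.sum(),P.min(0),P.max(0),axisline(P[:,:2]))
E
```

```text
9.15 [0.49720177 0.04212889 0.05869952] [ 9.99610174e-01 -2.79193328e-02  7.96998165e-06  1.05374436e-04]
173 [0.50025566 0.01339277 0.07009901] [0.63372604 0.06279379 0.09202755] (array([0.60611021, 0.03790231]), np.float64(-10.991429299980126))
```

View pics/s2.png

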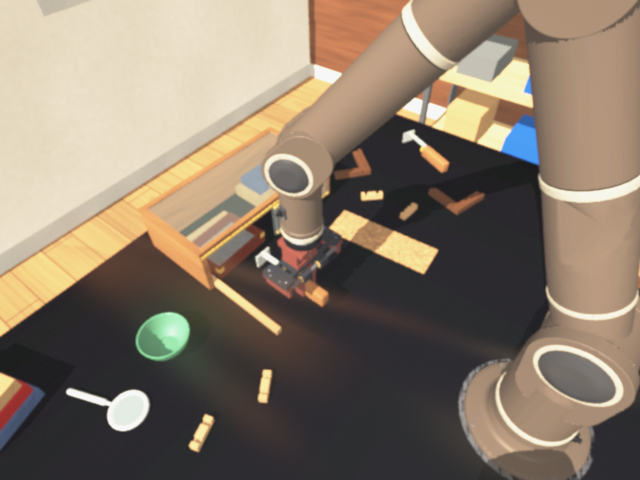

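The side view shows the stick held level and pointing at the box, blade at (265,258). I'm moving it in over the front wall.

Emit:
move_arm --moves '[{"x": 0.025,"y": -0.001,"z": 0,"rx": 0,"ry": 0,"rz": 0,"jaw": -1},{"x": 0.05,"y": -0.002,"z": 0,"rx": 0,"ry": 0,"rz": 0,"jaw": -1},{"x": 0.08,"y": -0.004,"z": 0,"rx": 0,"ry": 0,"rz": 0,"jaw": -1},{"x": 0.11,"y": -0.005,"z": 0,"rx": 0,"ry": 0,"rz": 0,"jaw": -1},{"x": 0.1185,"y": -0.005,"z": 0,"rx": 0,"ry": 0,"rz": 0,"jaw": -1}]'

```text
time: 9.82
ee_pos: [0.6171, 0.0377, 0.0585]
tool_rot: [1.0, -0.028, 0.0, -0.0]
ft_force: [0.4, -0.3, -1.2]
gripper_width: 0.275
grasp_force: 30.0
```

Emit:
move_arm --moves '[{"x": 0,"y": 0,"z": 0,"rx": 0,"ry": 0,"rz": 0,"jaw": -1},{"x": 0,"y": 0,"z": -0.01,"rx": 0,"ry": 0,"rz": 0,"jaw": -1},{"x": 0,"y": 0,"z": -0.02,"rx": 0,"ry": 0,"rz": 0,"jaw": -1},{"x": 0,"y": 0,"z": -0.03,"rx": 0,"ry": 0,"rz": 0,"jaw": -1},{"x": 0,"y": 0,"z": -0.037,"rx": 0,"ry": 0,"rz": 0,"jaw": -1}]'

```text
time: 10.45
ee_pos: [0.6152, 0.038, 0.0206]
tool_rot: [1.0, -0.027, -0.001, 0.0]
ft_force: [-0.5, -0.2, -1.9]
gripper_width: 0.273
grasp_force: 30.0
```

```bash
python3 - <<'E'
from h import *
s=env.state(); print(s['time'],s['ee_pos'],s['tool_rot'],s['ft_force'])
a,d,K,T=shot('scene'); b=shot('side')[0]
cv2.imwrite('pics/c2.png',np.hstack([cv2.resize(x[:,:,::-1],None,fx=2.6,fy=2.6,interpolation=2) for x in(a[265:375,230:380],b[190:300,190:340])]))
E
```

```text
10.45 [0.61523918 0.03801589 0.02063875] [ 9.99633763e-01 -2.70566558e-02 -5.13713759e-04  1.16157880e-04] [-0.4942646  -0.21908477 -1.92265935]
```

View pics/c2.png

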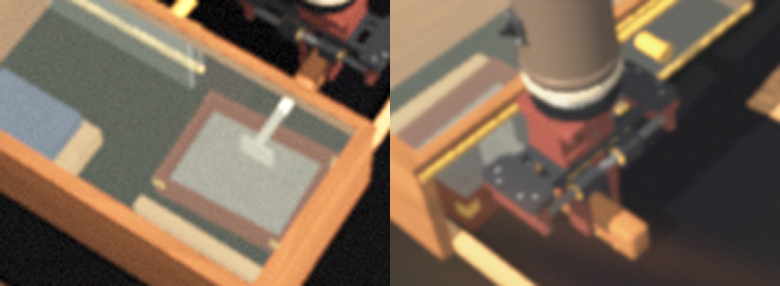

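The blade is inside the box, scene crop (258,148), behind the front wall. Drawing out.

Emit:
move_arm --moves '[{"x": -0.01,"y": 0.0005,"z": 0,"rx": 0,"ry": 0,"rz": 0,"jaw": -1},{"x": -0.02,"y": 0.001,"z": 0,"rx": 0,"ry": 0,"rz": 0,"jaw": -1},{"x": -0.03,"y": 0.0015,"z": 0,"rx": 0,"ry": 0,"rz": 0,"jaw": -1},{"x": -0.04,"y": 0.002,"z": 0,"rx": 0,"ry": 0,"rz": 0,"jaw": -1},{"x": -0.05,"y": 0.0025,"z": 0,"rx": 0,"ry": 0,"rz": 0,"jaw": -1}]'

```text
time: 11.18
ee_pos: [0.5655, 0.0407, 0.022]
tool_rot: [1.0, -0.027, 0.0, -0.0]
ft_force: [2.2, -1.0, -1.1]
gripper_width: 0.27
grasp_force: 30.0
```

Emit:
move_arm --moves '[{"x": -0.01,"y": 0.0005,"z": 0,"rx": 0,"ry": 0,"rz": 0,"jaw": -1},{"x": -0.02,"y": 0.001,"z": 0,"rx": 0,"ry": 0,"rz": 0,"jaw": -1},{"x": -0.03,"y": 0.0015,"z": 0,"rx": 0,"ry": 0,"rz": 0,"jaw": -1},{"x": -0.04,"y": 0.002,"z": 0,"rx": 0,"ry": 0,"rz": 0,"jaw": -1},{"x": -0.05,"y": 0.0025,"z": 0,"rx": 0,"ry": 0,"rz": 0,"jaw": -1}]'

```text
time: 11.8
ee_pos: [0.5154, 0.0431, 0.0218]
tool_rot: [1.0, -0.027, 0.0, -0.0]
ft_force: [2.3, -0.2, -0.8]
gripper_width: 0.268
grasp_force: 30.0
```

Emit:
move_arm --moves '[{"x": -0.01,"y": 0.0005,"z": 0,"rx": 0,"ry": 0,"rz": 0,"jaw": -1},{"x": -0.02,"y": 0.001,"z": 0,"rx": 0,"ry": 0,"rz": 0,"jaw": -1},{"x": -0.03,"y": 0.0015,"z": 0,"rx": 0,"ry": 0,"rz": 0,"jaw": -1},{"x": -0.04,"y": 0.002,"z": 0,"rx": 0,"ry": 0,"rz": 0,"jaw": -1},{"x": -0.05,"y": 0.0025,"z": 0,"rx": 0,"ry": 0,"rz": 0,"jaw": -1}]'

```text
time: 12.42
ee_pos: [0.4653, 0.0456, 0.0217]
tool_rot: [1.0, -0.027, 0.0, -0.0]
ft_force: [3.5, 0.0, 0.2]
gripper_width: 0.268
grasp_force: 30.0
```

Emit:
move_arm --moves '[{"x": -0.01,"y": 0.0005,"z": 0,"rx": 0,"ry": 0,"rz": 0,"jaw": -1},{"x": -0.02,"y": 0.001,"z": 0,"rx": 0,"ry": 0,"rz": 0,"jaw": -1},{"x": -0.03,"y": 0.0015,"z": 0,"rx": 0,"ry": 0,"rz": 0,"jaw": -1},{"x": -0.04,"y": 0.002,"z": 0,"rx": 0,"ry": 0,"rz": 0,"jaw": -1},{"x": -0.046,"y": 0.0023,"z": 0,"rx": 0,"ry": 0,"rz": 0,"jaw": -1}]'

```text
time: 13.05
ee_pos: [0.4189, 0.0478, 0.0216]
tool_rot: [1.0, -0.027, -0.0, 0.0]
ft_force: [2.7, 0.6, -1.2]
gripper_width: 0.269
grasp_force: 30.0
```

```bash
python3 - <<'E'
from h import *
s=env.state(); print(s['time'],s['ee_pos'],s['tool_rot'],s['ft_force'])
im,d,K,T=shot('scene','pics/s3.png')
np.savez('s3.npz',im=im,d=d,K=K,T=T)
cv2.imwrite('pics/c3.png',cv2.resize(im[200:360,260:460,::-1],None,fx=3,fy=3,interpolation=2))
E
```

```text
13.05 [0.41888736 0.04783553 0.0216082 ] [ 9.99633808e-01 -2.70586210e-02 -2.68057463e-04  9.55782476e-05] [ 2.67691384  0.59327406 -1.17179537]
```

View pics/c3.png

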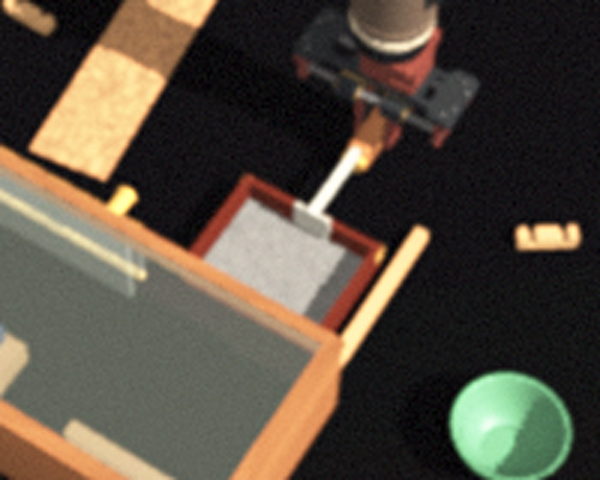

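The crop shows the box out clear of the cupboard, its front corners at crop (250,178) and (385,245). I'm pulling 15 mm more, then unhooking the stick and returning it to the mat.

Emit:
move_arm --moves '[{"x": -0.008,"y": 0.0004,"z": 0,"rx": 0,"ry": 0,"rz": 0,"jaw": -1},{"x": -0.015,"y": 0.0008,"z": 0,"rx": 0,"ry": 0,"rz": 0,"jaw": -1},{"x": -0.01,"y": 0.0008,"z": 0,"rx": 0,"ry": 0,"rz": 0,"jaw": -1},{"x": -0.01,"y": 0.0008,"z": 0.02,"rx": 0,"ry": 0,"rz": 0,"jaw": -1},{"x": -0.01,"y": 0.0008,"z": 0.055,"rx": 0,"ry": 0,"rz": 0,"jaw": -1}]'

```text
time: 13.72
ee_pos: [0.4087, 0.0485, 0.0763]
tool_rot: [1.0, -0.027, -0.002, 0.0]
ft_force: [0.8, -0.8, -0.7]
gripper_width: 0.27
grasp_force: 30.0
```

Emit:
move_arm --moves '[{"x": 0,"y": -0.05,"z": 0,"rx": 0,"ry": 0,"rz": 4,"jaw": -1},{"x": 0,"y": -0.11,"z": 0,"rx": 0,"ry": 0,"rz": 8,"jaw": -1},{"x": 0.005,"y": -0.17,"z": 0,"rx": 0,"ry": 0,"rz": 8,"jaw": -1},{"x": 0.01,"y": -0.23,"z": 0,"rx": 0,"ry": 0,"rz": 8,"jaw": -1},{"x": 0.0155,"y": -0.2935,"z": 0,"rx": 0,"ry": 0,"rz": 8,"jaw": -1}]'

```text
time: 14.35
ee_pos: [0.425, -0.2454, 0.0766]
tool_rot: [0.999, 0.043, -0.0, -0.0]
ft_force: [1.4, 0.1, -1.8]
gripper_width: 0.27
grasp_force: 30.0
```

Emit:
move_arm --moves '[{"x": 0,"y": 0,"z": 0,"rx": 0,"ry": 0,"rz": 0,"jaw": -1},{"x": 0,"y": 0,"z": 0,"rx": 0,"ry": 0,"rz": 0,"jaw": -1},{"x": 0,"y": 0,"z": -0.03,"rx": 0,"ry": 0,"rz": 0,"jaw": -1},{"x": 0,"y": 0,"z": -0.055,"rx": 0,"ry": 0,"rz": 0,"jaw": -1},{"x": 0,"y": 0,"z": -0.055,"rx": 0,"ry": 0,"rz": 0,"jaw": -1}]'

```text
time: 14.98
ee_pos: [0.4241, -0.2411, 0.0203]
tool_rot: [0.999, 0.044, -0.002, -0.001]
ft_force: [-0.2, -0.4, -0.7]
gripper_width: 0.27
grasp_force: 30.0
```

Emit:
move_arm --moves '[{"x": 0,"y": 0,"z": -0.005,"rx": 0,"ry": 0,"rz": 0,"jaw": -1},{"x": 0,"y": 0,"z": -0.0095,"rx": 0,"ry": 0,"rz": 0,"jaw": -1},{"x": 0,"y": 0,"z": -0.0095,"rx": 0,"ry": 0,"rz": 0,"jaw": 0.1},{"x": 0,"y": 0,"z": -0.0095,"rx": 0,"ry": 0,"rz": 0,"jaw": 0.1},{"x": 0,"y": 0,"z": -0.0095,"rx": 0,"ry": 0,"rz": 0,"jaw": 0.1}]'

```text
time: 15.6
ee_pos: [0.4254, -0.2438, 0.0125]
tool_rot: [0.999, 0.043, 0.0, 0.0]
ft_force: [0.1, -0.4, -0.2]
gripper_width: 0.543
grasp_force: 0.0
```

Emit:
move_arm --moves '[{"x": 0,"y": 0,"z": 0.0,"rx": 0,"ry": 0,"rz": 0,"jaw": 0.1},{"x": 0,"y": 0,"z": 0.05,"rx": 0,"ry": 0,"rz": 0,"jaw": 0.1},{"x": 0,"y": 0,"z": 0.1,"rx": 0,"ry": 0,"rz": 0,"jaw": 0.1},{"x": 0.05,"y": -0.02,"z": 0.15,"rx": 0,"ry": 0,"rz": 10,"jaw": 0.1},{"x": 0.08,"y": -0.06,"z": 0.2,"rx": 0,"ry": 0,"rz": 20,"jaw": 0.1}]'

```text
time: 16.23
ee_pos: [0.4983, -0.2928, 0.2013]
tool_rot: [0.976, 0.22, 0.001, 0.0]
ft_force: [0.3, -0.4, -0.7]
gripper_width: 0.55
grasp_force: 0.0
```

Emit:
move_arm --moves '[{"x": 0.02,"y": -0.02,"z": 0,"rx": 0,"ry": 0,"rz": 9,"jaw": 0.1},{"x": 0.02,"y": -0.06,"z": 0,"rx": 0,"ry": 0,"rz": 18,"jaw": 0.1},{"x": 0.02,"y": -0.06,"z": 0,"rx": 0,"ry": 0,"rz": 18,"jaw": 0.1},{"x": 0.02,"y": -0.06,"z": 0,"rx": 0,"ry": 0,"rz": 18,"jaw": 0.1},{"x": 0.02,"y": -0.06,"z": 0,"rx": 0,"ry": 0,"rz": 18,"jaw": 0.1}]'

```text
time: 16.85
ee_pos: [0.5169, -0.3525, 0.1991]
tool_rot: [0.931, 0.366, 0.0, -0.0]
ft_force: [0.2, 0.7, -0.5]
gripper_width: 0.549
grasp_force: 0.0
```

```bash
cat >> h.py <<'E'
def pieces(n):
    im,d,K,T=shot(n); X=cloud(d,K,T); hsv=cv2.cvtColor(im,cv2.COLOR_RGB2HSV)
    m=((hsv[...,2]>110)&(hsv[...,1]<180)&(X[...,2]>.003)&(X[...,2]<.026)&(X[...,0]>.3)&(X[...,0]<.68)).astype(np.uint8)
    for q in cv2.findContours(m,0,2)[0]:
        r=cv2.minAreaRect(q); W=ray(K,T,cv2.boxPoints(r),.013); e=[W[1]-W[0],W[2]-W[1]]; l=sorted(np.linalg.norm(x) for x in e)
        if .045<l[1]<.085 and .01<l[0]<.032:
            L=max(e,key=np.linalg.norm); print(n,'piece',np.round(r[0]),W.mean(0).round(4),np.round(l,3),'ang',(np.degrees(np.arctan2(L[1],L[0]))%180).round(1))
    return im,d,K,T
def pose():
    s=env.state(); q=s['tool_rot']; print('t',s['time'],'tcp',s['ee_pos'].round(4),'yaw',np.degrees(2*np.arctan2(q[1],q[0])).round(2),'w',round(s['gripper_width'],3),'f',s['ft_force'].round(1))
def boxfit(n):
    im,d,K,T=shot(n); X=cloud(d,K,T); hsv=cv2.cvtColor(im,cv2.COLOR_RGB2HSV); C=tocase(X)
    m=(abs(X[...,2]-.036)<.006)&(abs(C[...,0]+.1)<.12)&(C[...,1]>0)&(C[...,1]<.198+.01)&((hsv[...,0]<12)|(hsv[...,0]>168))&(hsv[...,1]>90)
    m=cv2.morphologyEx(m.astype(np.uint8),cv2.MORPH_OPEN,np.ones((2,2)))>0
    P=C[m].astype(np.float32); r=cv2.minAreaRect(P); print(n,'box(case)',m.sum(),r,P.min(0),P.max(0)); return im
E
python3 - <<'E'
from h import *
pose()
for n in('scene','side','wrist'): pieces(n)
for n in('scene','side'): boxfit(n); stick(n)
E
```

```text
t 16.85 tcp [ 0.5169 -0.3525  0.1991] yaw 42.92 w 0.549 f [ 0.2  0.7 -0.5]
scene piece [481. 307.] [0.4761 0.3918 0.013 ] [0.025 0.063] ang 105.4
scene piece [442. 279.] [0.4431 0.2533 0.013 ] [0.028 0.062] ang 126.9
scene piece [278. 249.] [ 0.5969 -0.2409  0.013 ] [0.03  0.051] ang 85.7
scene piece [251. 229.] [ 0.5748 -0.3597  0.013 ] [0.021 0.077] ang 38.6
scene piece [288. 225.] [ 0.5016 -0.2632  0.013 ] [0.021 0.058] ang 8.1
scene piece [269. 204.] [ 0.4584 -0.3651  0.013 ] [0.027 0.069] ang 87.8
side piece [201. 432.] [0.4709 0.3896 0.013 ] [0.024 0.066] ang 108.8
side piece [264. 386.] [0.4371 0.2521 0.013 ] [0.021 0.069] ang 123.1
side piece [408. 211.] [ 0.4524 -0.3661  0.013 ] [0.028 0.081] ang 87.3
wrist piece [307. 442.] [ 0.3191 -0.5284  0.013 ] [0.011 0.046] ang 73.8
wrist piece [279. 264.] [ 0.4559 -0.3661  0.013 ] [0.02  0.062] ang 84.7
wrist piece [363. 169.] [ 0.5724 -0.3615  0.013 ] [0.017 0.061] ang 42.3
scene box(case) 394 ((0.2641134262084961, 0.2572408616542816), (0.9603941440582275, 0.18271003663539886), 21.62491226196289) [-0.16811533  0.03014864] [0.67684555 0.51913244]
scene 304 ang 4.048503481353531 back [ 0.36874038 -0.24612564] front [ 0.56751322 -0.23205698] origin [ 0.42886008 -0.24187051] len 0.19927009654794076
side box(case) 822 ((-0.28553614020347595, 0.3100226819515228), (0.19135627150535583, 0.7404270172119141), 40.96476364135742) [-0.6004939   0.02509358] [-0.04345517  0.52684957]
side 552 ang 3.8913952131417253 back [ 0.36661528 -0.24471901] front [ 0.56101254 -0.23149566] origin [ 0.42233301 -0.24092896] len 0.19484648479671718
```

Emit:
move_arm --moves '[{"x": 0.04,"y": -0.007,"z": -0.03,"rx": 0,"ry": 0,"rz": 0,"jaw": 0},{"x": 0.0555,"y": -0.009,"z": -0.08,"rx": 0,"ry": 0,"rz": 0,"jaw": 0},{"x": 0.0555,"y": -0.009,"z": -0.13,"rx": 0,"ry": 0,"rz": 0,"jaw": 0},{"x": 0.0555,"y": -0.009,"z": -0.17,"rx": 0,"ry": 0,"rz": 0,"jaw": 0},{"x": 0.0555,"y": -0.009,"z": -0.195,"rx": 0,"ry": 0,"rz": 0,"jaw": 0}]'

```text
time: 17.82
ee_pos: [0.5712, -0.3621, 0.0015]
tool_rot: [0.931, 0.366, -0.001, -0.001]
ft_force: [0.2, -0.5, 0.5]
gripper_width: 0.503
grasp_force: 0.0
```

Emit:
move_arm --moves '[{"x": 0,"y": 0,"z": 0,"rx": 0,"ry": 0,"rz": 0,"jaw": -1},{"x": 0,"y": 0,"z": 0,"rx": 0,"ry": 0,"rz": 0,"jaw": -1},{"x": 0,"y": 0,"z": 0,"rx": 0,"ry": 0,"rz": 0,"jaw": -1},{"x": 0,"y": 0,"z": 0,"rx": 0,"ry": 0,"rz": 0,"jaw": -1},{"x": 0,"y": 0,"z": 0,"rx": 0,"ry": 0,"rz": 0,"jaw": -1}]'

```text
time: 18.45
ee_pos: [0.5723, -0.3629, 0.0045]
tool_rot: [0.931, 0.366, 0.0, 0.0]
ft_force: [-0.3, -0.5, 3.4]
gripper_width: 0.179
grasp_force: 30.0
```

Emit:
move_arm --moves '[{"x": 0,"y": 0,"z": 0,"rx": 0,"ry": 0,"rz": 0,"jaw": -1},{"x": 0,"y": 0,"z": 0,"rx": 0,"ry": 0,"rz": 0,"jaw": -1},{"x": 0,"y": 0,"z": 0.05,"rx": 0,"ry": 0,"rz": 0,"jaw": -1},{"x": 0,"y": 0,"z": 0.1,"rx": 0,"ry": 0,"rz": 0,"jaw": -1},{"x": 0,"y": 0,"z": 0.15,"rx": 0,"ry": 0,"rz": 0,"jaw": -1}]'

```text
time: 19.08
ee_pos: [0.5718, -0.3626, 0.1551]
tool_rot: [0.931, 0.366, -0.0, -0.0]
ft_force: [0.2, -0.2, -0.6]
gripper_width: 0.179
grasp_force: 30.0
```

Emit:
move_arm --moves '[{"x": -0.03,"y": 0.05,"z": 0.02,"rx": 0,"ry": 0,"rz": -9,"jaw": -1},{"x": -0.06,"y": 0.1,"z": 0.04,"rx": 0,"ry": 0,"rz": -18,"jaw": -1},{"x": -0.07,"y": 0.16,"z": 0.06,"rx": 0,"ry": 0,"rz": -27,"jaw": -1},{"x": -0.07,"y": 0.22,"z": 0.08,"rx": 0,"ry": 0,"rz": -36,"jaw": -1},{"x": -0.07,"y": 0.28,"z": 0.1,"rx": 0,"ry": 0,"rz": -46,"jaw": -1}]'

```text
time: 19.7
ee_pos: [0.5017, -0.0847, 0.2535]
tool_rot: [1.0, -0.029, 0.0, 0.0]
ft_force: [0.4, -0.2, -0.5]
gripper_width: 0.178
grasp_force: 30.0
```

Emit:
move_arm --moves '[{"x": 0,"y": 0.06,"z": 0,"rx": 0,"ry": 0,"rz": 0,"jaw": -1},{"x": 0,"y": 0.12,"z": 0,"rx": 0,"ry": 0,"rz": 0,"jaw": -1},{"x": 0,"y": 0.12,"z": 0,"rx": 0,"ry": 0,"rz": 0,"jaw": -1},{"x": 0,"y": 0.12,"z": 0,"rx": 0,"ry": 0,"rz": 0,"jaw": -1},{"x": 0,"y": 0.12,"z": 0,"rx": 0,"ry": 0,"rz": 0,"jaw": -1}]'

```text
time: 20.32
ee_pos: [0.5022, 0.0319, 0.2526]
tool_rot: [1.0, -0.027, -0.0, 0.0]
ft_force: [0.1, -0.4, -0.2]
gripper_width: 0.18
grasp_force: 30.0
```

```bash
python3 - <<'E'
from h import *
pose(); im,d,K,T=shot('wrist','pics/w4.png'); np.savez('w4.npz',im=im,d=d,K=K,T=T)
X=cloud(d,K,T); C=tocase(X); m=(abs(X[...,2]-.036)<.005)&(C[...,0]<-.02)&(C[...,0]>-.2)&(C[...,1]>.01)&(C[...,1]<.21)
v,u=np.where(m); print(m.sum(),u.min(),u.max(),v.min(),v.max()); P=C[m].astype(np.float32); print(cv2.minAreaRect(P),P.min(0),P.max(0))
E
```

```text
t 20.325 tcp [0.5022 0.0319 0.2526] yaw -3.11 w 0.18 f [ 0.1 -0.4 -0.2]
6026 210 395 33 177
((-0.10375802218914032, 0.10696899890899658), (0.16187627613544464, 0.12530705332756042), 89.89141845703125) [-0.16644096  0.02607378] [-0.04096963  0.18800035]
```

View pics/w4.png

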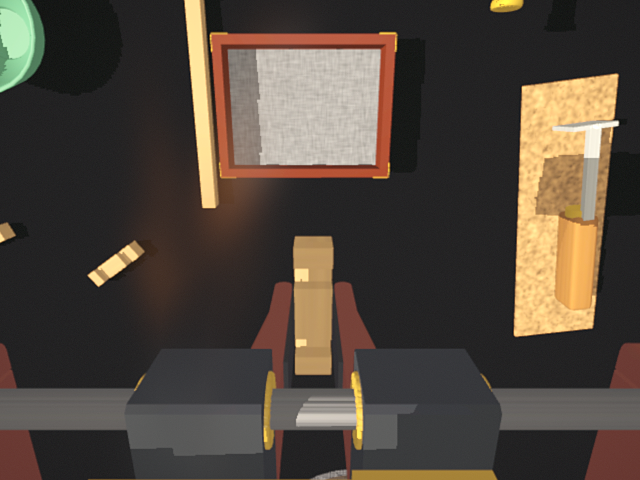

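The wrist view shows the box square at (305,105), about 13 mm off the rail, with the piece held straight. Placing the first piece.

Emit:
move_arm --moves '[{"x": 0.05,"y": -0.02,"z": -0.03,"rx": 0,"ry": 0,"rz": 0,"jaw": -1},{"x": 0.09,"y": -0.035,"z": -0.07,"rx": 0,"ry": 0,"rz": 0,"jaw": -1},{"x": 0.1044,"y": -0.0393,"z": -0.12,"rx": 0,"ry": 0,"rz": 0,"jaw": -1},{"x": 0.1044,"y": -0.0393,"z": -0.17,"rx": 0,"ry": 0,"rz": 0,"jaw": -1},{"x": 0.1044,"y": -0.0393,"z": -0.19,"rx": 0,"ry": 0,"rz": 0,"jaw": -1}]'

```text
time: 21.0
ee_pos: [0.6047, -0.0072, 0.0596]
tool_rot: [1.0, -0.027, -0.002, 0.0]
ft_force: [-0.2, -0.2, -0.2]
gripper_width: 0.179
grasp_force: 30.0
```

Emit:
move_arm --moves '[{"x": 0,"y": 0,"z": 0,"rx": 0,"ry": 0,"rz": 0,"jaw": -1},{"x": 0,"y": 0,"z": -0.025,"rx": 0,"ry": 0,"rz": 0,"jaw": -1},{"x": 0,"y": 0,"z": -0.048,"rx": 0,"ry": 0,"rz": 0,"jaw": -1},{"x": 0,"y": 0,"z": -0.048,"rx": 0,"ry": 0,"rz": 0,"jaw": -1},{"x": 0,"y": 0,"z": -0.048,"rx": 0,"ry": 0,"rz": 0,"jaw": -1}]'

```text
time: 21.62
ee_pos: [0.608, -0.0059, 0.0169]
tool_rot: [1.0, -0.026, 0.002, 0.0]
ft_force: [-0.6, -0.0, 0.4]
gripper_width: 0.179
grasp_force: 30.0
```

Emit:
move_arm --moves '[{"x": 0,"y": 0,"z": -0.0025,"rx": 0,"ry": 0,"rz": 0,"jaw": -1},{"x": 0,"y": 0,"z": -0.0025,"rx": 0,"ry": 0,"rz": 0,"jaw": -0.4},{"x": 0,"y": 0,"z": -0.0025,"rx": 0,"ry": 0,"rz": 0,"jaw": -0.4},{"x": 0,"y": 0,"z": 0.03,"rx": 0,"ry": 0,"rz": 0,"jaw": -0.4},{"x": 0,"y": 0,"z": 0.08,"rx": 0,"ry": 0,"rz": 0,"jaw": -0.4}]'

```text
time: 22.25
ee_pos: [0.6052, -0.0058, 0.0943]
tool_rot: [1.0, -0.026, -0.002, -0.0]
ft_force: [0.3, 0.6, -0.9]
gripper_width: 0.301
grasp_force: 0.0
```

Emit:
move_arm --moves '[{"x": -0.02,"y": -0.02,"z": 0.05,"rx": 0,"ry": 0,"rz": 0,"jaw": 0},{"x": -0.06,"y": -0.06,"z": 0.1,"rx": 0,"ry": 0,"rz": 10,"jaw": 0},{"x": -0.1,"y": -0.11,"z": 0.1,"rx": 0,"ry": 0,"rz": 20,"jaw": 0},{"x": -0.13,"y": -0.16,"z": 0.1,"rx": 0,"ry": 0,"rz": 30,"jaw": 0},{"x": -0.152,"y": -0.21,"z": 0.1,"rx": 0,"ry": 0,"rz": 40,"jaw": 0}]'

```text
time: 22.88
ee_pos: [0.4587, -0.2066, 0.1954]
tool_rot: [0.951, 0.309, 0.0, 0.001]
ft_force: [1.5, -0.8, 0.1]
gripper_width: 0.502
grasp_force: 0.0
```

Emit:
move_arm --moves '[{"x": 0,"y": -0.05,"z": 0,"rx": 0,"ry": 0,"rz": 10,"jaw": 0},{"x": 0,"y": -0.1,"z": 0,"rx": 0,"ry": 0,"rz": 20,"jaw": 0},{"x": 0,"y": -0.15,"z": 0,"rx": 0,"ry": 0,"rz": 30,"jaw": 0},{"x": 0,"y": -0.15,"z": 0,"rx": 0,"ry": 0,"rz": 40,"jaw": 0},{"x": 0,"y": -0.15,"z": 0,"rx": 0,"ry": 0,"rz": 47.5,"jaw": 0}]'

```text
time: 23.5
ee_pos: [0.4596, -0.3558, 0.1944]
tool_rot: [0.746, 0.665, 0.0, -0.0]
ft_force: [0.1, 0.9, 0.1]
gripper_width: 0.502
grasp_force: 0.0
```

```bash
python3 - <<'E'
from h import *
pose(); pieces('wrist'); pieces('scene')
E
```

```text
t 23.5 tcp [ 0.4596 -0.3558  0.1944] yaw 83.43 w 0.502 f [0.1 0.9 0.1]
wrist piece [288. 330.] [ 0.4216 -0.4741  0.013 ] [0.031 0.049] ang 163.4
wrist piece [208. 323.] [ 0.3443 -0.4573  0.013 ] [0.025 0.057] ang 48.5
wrist piece [309. 221.] [ 0.4547 -0.3662  0.013 ] [0.015 0.062] ang 84.5
scene piece [481. 307.] [0.477  0.3917 0.013 ] [0.024 0.061] ang 106.3
scene piece [442. 278.] [0.4409 0.2542 0.013 ] [0.025 0.064] ang 119.5
scene piece [269. 204.] [ 0.4578 -0.3659  0.013 ] [0.027 0.07 ] ang 82.1
```

Grasp D at (0.4550, -0.3660).

Emit:
move_arm --moves '[{"x": -0.004,"y": -0.01,"z": -0.05,"rx": 0,"ry": 0,"rz": 1,"jaw": 0},{"x": -0.0045,"y": -0.01,"z": -0.1,"rx": 0,"ry": 0,"rz": 1,"jaw": 0},{"x": -0.0045,"y": -0.01,"z": -0.15,"rx": 0,"ry": 0,"rz": 1,"jaw": 0},{"x": -0.0045,"y": -0.01,"z": -0.19,"rx": 0,"ry": 0,"rz": 1,"jaw": 0},{"x": -0.0045,"y": -0.01,"z": -0.19,"rx": 0,"ry": 0,"rz": 1,"jaw": -1}]'

```text
time: 24.22
ee_pos: [0.4553, -0.3646, 0.0032]
tool_rot: [0.743, 0.67, -0.0, -0.001]
ft_force: [0.2, 0.5, -0.6]
gripper_width: 0.422
grasp_force: 0.0
```

Emit:
move_arm --moves '[{"x": 0,"y": 0,"z": 0,"rx": 0,"ry": 0,"rz": 0,"jaw": -1},{"x": 0,"y": 0,"z": 0,"rx": 0,"ry": 0,"rz": 0,"jaw": -1},{"x": 0,"y": 0,"z": 0,"rx": 0,"ry": 0,"rz": 0,"jaw": -1},{"x": 0,"y": 0,"z": 0,"rx": 0,"ry": 0,"rz": 0,"jaw": -1},{"x": 0,"y": 0,"z": 0,"rx": 0,"ry": 0,"rz": 0,"jaw": -1}]'

```text
time: 24.85
ee_pos: [0.4558, -0.3654, 0.0054]
tool_rot: [0.742, 0.671, -0.0, 0.0]
ft_force: [-1.5, 1.2, 6.2]
gripper_width: 0.174
grasp_force: 30.0
```

Emit:
move_arm --moves '[{"x": 0,"y": 0,"z": 0,"rx": 0,"ry": 0,"rz": 0,"jaw": -1},{"x": 0,"y": 0,"z": 0.05,"rx": 0,"ry": 0,"rz": 0,"jaw": -1},{"x": 0,"y": 0,"z": 0.1,"rx": 0,"ry": 0,"rz": 0,"jaw": -1},{"x": 0,"y": 0.03,"z": 0.15,"rx": 0,"ry": 0,"rz": 10,"jaw": -1},{"x": 0,"y": 0.08,"z": 0.17,"rx": 0,"ry": 0,"rz": 20,"jaw": -1}]'

```text
time: 25.48
ee_pos: [0.4565, -0.2862, 0.1775]
tool_rot: [0.613, 0.79, -0.0, 0.002]
ft_force: [0.4, 0.3, -0.2]
gripper_width: 0.177
grasp_force: 30.0
```

Emit:
move_arm --moves '[{"x": 0.01,"y": 0.05,"z": 0,"rx": 0,"ry": 0,"rz": 10,"jaw": -1},{"x": 0.02,"y": 0.1,"z": 0,"rx": 0,"ry": 0,"rz": 20,"jaw": -1},{"x": 0.03,"y": 0.15,"z": 0,"rx": 0,"ry": 0,"rz": 30,"jaw": -1},{"x": 0.04,"y": 0.2,"z": 0,"rx": 0,"ry": 0,"rz": 40,"jaw": -1},{"x": 0.06,"y": 0.25,"z": 0,"rx": 0,"ry": 0,"rz": 50,"jaw": -1}]'

```text
time: 26.1
ee_pos: [0.5154, -0.0342, 0.1749]
tool_rot: [0.221, 0.975, -0.0, 0.0]
ft_force: [1.0, -0.7, -0.6]
gripper_width: 0.18
grasp_force: 30.0
```

Emit:
move_arm --moves '[{"x": 0.03,"y": 0.05,"z": 0,"rx": 0,"ry": 0,"rz": 10,"jaw": -1},{"x": 0.05,"y": 0.06,"z": 0,"rx": 0,"ry": 0,"rz": 20,"jaw": -1},{"x": 0.05,"y": 0.06,"z": 0,"rx": 0,"ry": 0,"rz": 22.5,"jaw": -1},{"x": 0.05,"y": 0.06,"z": 0,"rx": 0,"ry": 0,"rz": 22.5,"jaw": -1},{"x": 0.05,"y": 0.06,"z": 0,"rx": 0,"ry": 0,"rz": 22.5,"jaw": -1}]'

```text
time: 26.72
ee_pos: [0.5654, 0.0244, 0.1747]
tool_rot: [0.029, 1.0, -0.0, -0.0]
ft_force: [0.4, 0.2, -0.1]
gripper_width: 0.178
grasp_force: 30.0
```

```bash
python3 - <<'E'
from h import *
pose(); print(env.state()['joints'].round(2)); print(tow([[-.1237,.093],[-.0837,.121],[-.1237,.149]]))
E
```

```text
t 26.725 tcp [0.5654 0.0244 0.1747] yaw 176.65 w 0.178 f [ 0.4  0.2 -0.1]
[ 0.56  0.53 -0.95  1.75  0.48  1.11  0.96]
[[0.56813677 0.0226465 ]
 [0.60954736 0.04851469]
 [0.57106758 0.07856976]]
```

Emit:
move_arm --moves '[{"x": 0.003,"y": -0.002,"z": -0.05,"rx": 0,"ry": 0,"rz": 0,"jaw": -1},{"x": 0.003,"y": -0.002,"z": -0.1,"rx": 0,"ry": 0,"rz": 0,"jaw": -1},{"x": 0.003,"y": -0.002,"z": -0.13,"rx": 0,"ry": 0,"rz": 0,"jaw": -1},{"x": 0.003,"y": -0.002,"z": -0.15,"rx": 0,"ry": 0,"rz": 0,"jaw": -1},{"x": 0.003,"y": -0.002,"z": -0.159,"rx": 0,"ry": 0,"rz": 0,"jaw": -1}]'

```text
time: 27.35
ee_pos: [0.5685, 0.0226, 0.0152]
tool_rot: [0.029, 1.0, -0.0, -0.0]
ft_force: [0.8, 0.5, 0.1]
gripper_width: 0.183
grasp_force: 30.0
```

Emit:
move_arm --moves '[{"x": 0,"y": 0,"z": 0,"rx": 0,"ry": 0,"rz": 0,"jaw": -1},{"x": 0,"y": 0,"z": 0,"rx": 0,"ry": 0,"rz": 0,"jaw": -0.4},{"x": 0,"y": 0,"z": 0,"rx": 0,"ry": 0,"rz": 0,"jaw": -0.4},{"x": 0,"y": 0,"z": 0.03,"rx": 0,"ry": 0,"rz": 0,"jaw": -0.4},{"x": 0,"y": 0,"z": 0.08,"rx": 0,"ry": 0,"rz": 0,"jaw": -0.4}]'

```text
time: 27.98
ee_pos: [0.5677, 0.0226, 0.0959]
tool_rot: [0.028, 1.0, 0.0, -0.001]
ft_force: [0.1, 0.4, 0.6]
gripper_width: 0.302
grasp_force: 0.0
```

Emit:
move_arm --moves '[{"x": -0.02,"y": 0.05,"z": 0.05,"rx": 0,"ry": 0,"rz": -10,"jaw": 0},{"x": -0.04,"y": 0.1,"z": 0.1,"rx": 0,"ry": 0,"rz": -20,"jaw": 0},{"x": -0.06,"y": 0.15,"z": 0.1,"rx": 0,"ry": 0,"rz": -30,"jaw": 0},{"x": -0.08,"y": 0.2,"z": 0.1,"rx": 0,"ry": 0,"rz": -40,"jaw": 0},{"x": -0.1,"y": 0.24,"z": 0.1,"rx": 0,"ry": 0,"rz": -50,"jaw": 0}]'

```text
time: 28.6
ee_pos: [0.4674, 0.2657, 0.1971]
tool_rot: [0.45, 0.893, 0.001, 0.001]
ft_force: [0.1, -0.9, -0.3]
gripper_width: 0.497
grasp_force: 0.0
```

Emit:
move_arm --moves '[{"x": -0.02,"y": 0,"z": 0,"rx": 0,"ry": 0,"rz": -5,"jaw": 0},{"x": -0.02,"y": 0,"z": 0,"rx": 0,"ry": 0,"rz": -5,"jaw": 0},{"x": -0.02,"y": 0,"z": 0,"rx": 0,"ry": 0,"rz": -5,"jaw": 0},{"x": -0.02,"y": 0,"z": 0,"rx": 0,"ry": 0,"rz": -5,"jaw": 0},{"x": -0.02,"y": 0,"z": 0,"rx": 0,"ry": 0,"rz": -5,"jaw": 0}]'

```text
time: 29.22
ee_pos: [0.4493, 0.2623, 0.1957]
tool_rot: [0.487, 0.873, 0.0, -0.0]
ft_force: [-0.3, -0.1, -1.2]
gripper_width: 0.501
grasp_force: 0.0
```

```bash
python3 - <<'E'
from h import *
pose(); im,d,K,T=pieces('wrist'); np.savez('w5.npz',im=im,d=d,K=K,T=T); pieces('scene')
E
```

```text
t 29.225 tcp [0.4493 0.2623 0.1957] yaw 121.68 w 0.501 f [-0.3 -0.1 -1.2]
wrist piece [297. 212.] [0.4382 0.2525 0.013 ] [0.016 0.062] ang 122.5
wrist piece [420.  92.] [0.472  0.3914 0.013 ] [0.018 0.061] ang 106.5
scene piece [481. 307.] [0.4757 0.3914 0.013 ] [0.028 0.06 ] ang 109.4
scene piece [442. 278.] [0.4409 0.2542 0.013 ] [0.025 0.064] ang 119.5
scene piece [294. 217.] [ 0.4636 -0.2649  0.013 ] [0.019 0.055] ang 3.5
```

Emit:
move_arm --moves '[{"x": -0.011,"y": -0.0097,"z": -0.05,"rx": 0,"ry": 0,"rz": 0.8,"jaw": 0},{"x": -0.011,"y": -0.0097,"z": -0.1,"rx": 0,"ry": 0,"rz": 0.8,"jaw": 0},{"x": -0.011,"y": -0.0097,"z": -0.15,"rx": 0,"ry": 0,"rz": 0.8,"jaw": 0},{"x": -0.011,"y": -0.0097,"z": -0.191,"rx": 0,"ry": 0,"rz": 0.8,"jaw": 0},{"x": -0.011,"y": -0.0097,"z": -0.191,"rx": 0,"ry": 0,"rz": 0.8,"jaw": -1}]'

```text
time: 29.95
ee_pos: [0.4371, 0.2531, 0.003]
tool_rot: [0.48, 0.877, -0.001, -0.001]
ft_force: [-0.2, -0.5, 0.6]
gripper_width: 0.421
grasp_force: 0.0
```

Emit:
move_arm --moves '[{"x": 0,"y": 0,"z": 0,"rx": 0,"ry": 0,"rz": 0,"jaw": -1},{"x": 0,"y": 0,"z": 0,"rx": 0,"ry": 0,"rz": 0,"jaw": -1},{"x": 0,"y": 0,"z": 0,"rx": 0,"ry": 0,"rz": 0,"jaw": -1},{"x": 0,"y": 0,"z": 0,"rx": 0,"ry": 0,"rz": 0,"jaw": -1},{"x": 0,"y": 0,"z": 0,"rx": 0,"ry": 0,"rz": 0,"jaw": -1}]'

```text
time: 30.58
ee_pos: [0.438, 0.2531, 0.0053]
tool_rot: [0.481, 0.877, 0.0, 0.0]
ft_force: [-0.4, -1.0, 6.2]
gripper_width: 0.18
grasp_force: 30.0
```

Emit:
move_arm --moves '[{"x": 0,"y": 0,"z": 0,"rx": 0,"ry": 0,"rz": 0,"jaw": -1},{"x": 0,"y": 0,"z": 0.05,"rx": 0,"ry": 0,"rz": 0,"jaw": -1},{"x": 0,"y": 0,"z": 0.1,"rx": 0,"ry": 0,"rz": 0,"jaw": -1},{"x": 0.03,"y": -0.03,"z": 0.15,"rx": 0,"ry": 0,"rz": 10,"jaw": -1},{"x": 0.07,"y": -0.07,"z": 0.16,"rx": 0,"ry": 0,"rz": 20,"jaw": -1}]'

```text
time: 31.2
ee_pos: [0.5084, 0.1852, 0.1683]
tool_rot: [0.317, 0.948, 0.002, 0.002]
ft_force: [1.3, 0.6, -1.0]
gripper_width: 0.182
grasp_force: 30.0
```

Emit:
move_arm --moves '[{"x": 0.03,"y": -0.04,"z": 0,"rx": 0,"ry": 0,"rz": 10,"jaw": -1},{"x": 0.06,"y": -0.08,"z": 0,"rx": 0,"ry": 0,"rz": 20,"jaw": -1},{"x": 0.1,"y": -0.133,"z": 0,"rx": 0,"ry": 0,"rz": 30,"jaw": -1},{"x": 0.1,"y": -0.133,"z": 0,"rx": 0,"ry": 0,"rz": 34.5,"jaw": -1},{"x": 0.1,"y": -0.133,"z": 0,"rx": 0,"ry": 0,"rz": 34.5,"jaw": -1}]'

```text
time: 31.82
ee_pos: [0.6072, 0.0498, 0.1641]
tool_rot: [0.028, 1.0, 0.0, -0.001]
ft_force: [0.5, 0.5, 0.2]
gripper_width: 0.178
grasp_force: 30.0
```

```bash
python3 - <<'E'
from h import *
pose()
E
```

```text
t 31.825 tcp [0.6072 0.0498 0.1641] yaw 176.81 w 0.178 f [0.5 0.5 0.2]
```

Emit:
move_arm --moves '[{"x": 0.002,"y": -0.001,"z": -0.05,"rx": 0,"ry": 0,"rz": 0,"jaw": -1},{"x": 0.002,"y": -0.001,"z": -0.09,"rx": 0,"ry": 0,"rz": 0,"jaw": -1},{"x": 0.002,"y": -0.001,"z": -0.12,"rx": 0,"ry": 0,"rz": 0,"jaw": -1},{"x": 0.002,"y": -0.001,"z": -0.14,"rx": 0,"ry": 0,"rz": 0,"jaw": -1},{"x": 0.002,"y": -0.001,"z": -0.148,"rx": 0,"ry": 0,"rz": 0,"jaw": -1}]'

```text
time: 32.45
ee_pos: [0.6087, 0.0503, 0.0161]
tool_rot: [0.026, 1.0, 0.0, -0.0]
ft_force: [0.3, 0.8, 1.0]
gripper_width: 0.181
grasp_force: 30.0
```

Emit:
move_arm --moves '[{"x": 0,"y": 0,"z": 0,"rx": 0,"ry": 0,"rz": 0,"jaw": -1},{"x": 0,"y": 0,"z": 0,"rx": 0,"ry": 0,"rz": 0,"jaw": -0.4},{"x": 0,"y": 0,"z": 0,"rx": 0,"ry": 0,"rz": 0,"jaw": -0.4},{"x": 0,"y": 0,"z": 0.03,"rx": 0,"ry": 0,"rz": 0,"jaw": -0.4},{"x": 0,"y": 0,"z": 0.08,"rx": 0,"ry": 0,"rz": 0,"jaw": -0.4}]'

```text
time: 33.08
ee_pos: [0.6083, 0.0492, 0.0966]
tool_rot: [0.027, 1.0, -0.0, -0.001]
ft_force: [1.7, -0.6, 0.2]
gripper_width: 0.297
grasp_force: 0.0
```

Emit:
move_arm --moves '[{"x": -0.03,"y": 0.04,"z": 0.04,"rx": 0,"ry": 0,"rz": -10,"jaw": 0},{"x": -0.06,"y": 0.09,"z": 0.08,"rx": 0,"ry": 0,"rz": -20,"jaw": 0},{"x": -0.09,"y": 0.14,"z": 0.1,"rx": 0,"ry": 0,"rz": -30,"jaw": 0},{"x": -0.12,"y": 0.19,"z": 0.1,"rx": 0,"ry": 0,"rz": -40,"jaw": 0},{"x": -0.137,"y": 0.24,"z": 0.1,"rx": 0,"ry": 0,"rz": -50,"jaw": 0}]'

```text
time: 33.7
ee_pos: [0.4711, 0.2911, 0.1982]
tool_rot: [0.449, 0.893, 0.001, 0.001]
ft_force: [0.9, -0.2, -0.3]
gripper_width: 0.504
grasp_force: 0.0
```

Emit:
move_arm --moves '[{"x": 0,"y": 0.05,"z": 0,"rx": 0,"ry": 0,"rz": -10,"jaw": 0},{"x": 0,"y": 0.1,"z": 0,"rx": 0,"ry": 0,"rz": -20,"jaw": 0},{"x": 0,"y": 0.1,"z": 0,"rx": 0,"ry": 0,"rz": -20,"jaw": 0},{"x": 0,"y": 0.1,"z": 0,"rx": 0,"ry": 0,"rz": -20,"jaw": 0},{"x": 0,"y": 0.1,"z": 0,"rx": 0,"ry": 0,"rz": -20,"jaw": 0}]'

```text
time: 34.33
ee_pos: [0.473, 0.3879, 0.1968]
tool_rot: [0.596, 0.803, -0.0, 0.0]
ft_force: [-0.5, -0.6, 0.0]
gripper_width: 0.5
grasp_force: 0.0
```

```bash
python3 - <<'E'
from h import *
pose(); pieces('wrist'); pieces('side')
E
```

```text
t 34.325 tcp [0.473  0.3879 0.1968] yaw 106.88 w 0.5 f [-0.5 -0.6  0. ]
wrist piece [476. 329.] [0.6633 0.3173 0.013 ] [0.032 0.073] ang 69.2
wrist piece [314. 204.] [0.4725 0.3919 0.013 ] [0.015 0.062] ang 107.3
side piece [201. 432.] [0.471 0.39  0.013] [0.024 0.065] ang 107.9
```

Emit:
move_arm --moves '[{"x": -0.001,"y": 0.0035,"z": -0.05,"rx": 0,"ry": 0,"rz": 0,"jaw": 0},{"x": -0.001,"y": 0.0035,"z": -0.1,"rx": 0,"ry": 0,"rz": 0,"jaw": 0},{"x": -0.001,"y": 0.0035,"z": -0.15,"rx": 0,"ry": 0,"rz": 0,"jaw": 0},{"x": -0.001,"y": 0.0035,"z": -0.192,"rx": 0,"ry": 0,"rz": 0,"jaw": 0},{"x": -0.001,"y": 0.0035,"z": -0.192,"rx": 0,"ry": 0,"rz": 0,"jaw": -1}]'

```text
time: 35.05
ee_pos: [0.4715, 0.392, 0.0032]
tool_rot: [0.596, 0.803, -0.001, -0.0]
ft_force: [0.5, -0.1, -0.3]
gripper_width: 0.42
grasp_force: 0.0
```

Emit:
move_arm --moves '[{"x": 0,"y": 0,"z": 0,"rx": 0,"ry": 0,"rz": 0,"jaw": -1},{"x": 0,"y": 0,"z": 0,"rx": 0,"ry": 0,"rz": 0,"jaw": -1},{"x": 0,"y": 0,"z": 0,"rx": 0,"ry": 0,"rz": 0,"jaw": -1},{"x": 0,"y": 0,"z": 0,"rx": 0,"ry": 0,"rz": 0,"jaw": -1},{"x": 0,"y": 0,"z": 0,"rx": 0,"ry": 0,"rz": 0,"jaw": -1}]'

```text
time: 35.67
ee_pos: [0.4717, 0.3928, 0.0053]
tool_rot: [0.595, 0.803, 0.0, 0.0]
ft_force: [0.2, -2.2, 5.6]
gripper_width: 0.179
grasp_force: 30.0
```

Emit:
move_arm --moves '[{"x": 0,"y": 0,"z": 0,"rx": 0,"ry": 0,"rz": 0,"jaw": -1},{"x": 0,"y": 0,"z": 0.05,"rx": 0,"ry": 0,"rz": 0,"jaw": -1},{"x": 0,"y": 0,"z": 0.1,"rx": 0,"ry": 0,"rz": 0,"jaw": -1},{"x": 0.02,"y": -0.04,"z": 0.15,"rx": 0,"ry": 0,"rz": 10,"jaw": -1},{"x": 0.03,"y": -0.09,"z": 0.16,"rx": 0,"ry": 0,"rz": 20,"jaw": -1}]'

```text
time: 36.3
ee_pos: [0.5023, 0.3047, 0.1679]
tool_rot: [0.443, 0.897, 0.002, 0.001]
ft_force: [1.3, -1.8, -0.9]
gripper_width: 0.176
grasp_force: 30.0
```

Emit:
move_arm --moves '[{"x": 0.01,"y": -0.05,"z": 0,"rx": 0,"ry": 0,"rz": 10,"jaw": -1},{"x": 0.03,"y": -0.1,"z": 0,"rx": 0,"ry": 0,"rz": 20,"jaw": -1},{"x": 0.05,"y": -0.15,"z": 0,"rx": 0,"ry": 0,"rz": 30,"jaw": -1},{"x": 0.06,"y": -0.2,"z": 0,"rx": 0,"ry": 0,"rz": 40,"jaw": -1},{"x": 0.069,"y": -0.223,"z": 0,"rx": 0,"ry": 0,"rz": 50,"jaw": -1}]'

```text
time: 36.92
ee_pos: [0.5706, 0.0763, 0.1642]
tool_rot: [0.026, 1.0, -0.001, -0.0]
ft_force: [0.8, 0.6, 0.5]
gripper_width: 0.185
grasp_force: 30.0
```

Emit:
move_arm --moves '[{"x": 0,"y": 0,"z": 0,"rx": 0,"ry": 0,"rz": 0,"jaw": -1},{"x": 0,"y": 0,"z": 0,"rx": 0,"ry": 0,"rz": 0,"jaw": -1},{"x": 0,"y": 0,"z": 0,"rx": 0,"ry": 0,"rz": 0,"jaw": -1},{"x": 0,"y": 0,"z": 0,"rx": 0,"ry": 0,"rz": 0,"jaw": -1},{"x": 0,"y": 0,"z": 0,"rx": 0,"ry": 0,"rz": 0,"jaw": -1}]'

```text
time: 37.55
ee_pos: [0.5701, 0.0807, 0.1648]
tool_rot: [0.026, 1.0, -0.0, 0.0]
ft_force: [0.2, -0.1, -0.3]
gripper_width: 0.178
grasp_force: 30.0
```

Emit:
move_arm --moves '[{"x": 0.001,"y": -0.003,"z": -0.05,"rx": 0,"ry": 0,"rz": 0,"jaw": -1},{"x": 0.001,"y": -0.003,"z": -0.09,"rx": 0,"ry": 0,"rz": 0,"jaw": -1},{"x": 0.001,"y": -0.003,"z": -0.12,"rx": 0,"ry": 0,"rz": 0,"jaw": -1},{"x": 0.001,"y": -0.003,"z": -0.14,"rx": 0,"ry": 0,"rz": 0,"jaw": -1},{"x": 0.001,"y": -0.003,"z": -0.149,"rx": 0,"ry": 0,"rz": 0,"jaw": -1}]'

```text
time: 38.17
ee_pos: [0.571, 0.0772, 0.0149]
tool_rot: [0.027, 1.0, 0.0, -0.0]
ft_force: [-0.7, -0.2, -0.5]
gripper_width: 0.181
grasp_force: 30.0
```

Emit:
move_arm --moves '[{"x": 0,"y": 0,"z": 0,"rx": 0,"ry": 0,"rz": 0,"jaw": -1},{"x": 0,"y": 0,"z": 0,"rx": 0,"ry": 0,"rz": 0,"jaw": -0.4},{"x": 0,"y": 0,"z": 0,"rx": 0,"ry": 0,"rz": 0,"jaw": -0.4},{"x": 0,"y": 0,"z": 0.03,"rx": 0,"ry": 0,"rz": 0,"jaw": -0.4},{"x": 0,"y": 0,"z": 0.08,"rx": 0,"ry": 0,"rz": 0,"jaw": -0.4}]'

```text
time: 38.8
ee_pos: [0.5704, 0.0767, 0.0958]
tool_rot: [0.027, 1.0, -0.0, -0.001]
ft_force: [0.7, -0.1, 0.9]
gripper_width: 0.299
grasp_force: 0.0
```

Emit:
move_arm --moves '[{"x": -0.03,"y": -0.04,"z": 0.04,"rx": 0,"ry": 0,"rz": 7.3,"jaw": 0.1},{"x": -0.06,"y": -0.1,"z": 0.06,"rx": 0,"ry": 0,"rz": 7.3,"jaw": 0.1},{"x": -0.09,"y": -0.15,"z": 0.06,"rx": 0,"ry": 0,"rz": 7.3,"jaw": 0.1},{"x": -0.12,"y": -0.2,"z": 0.06,"rx": 0,"ry": 0,"rz": 7.3,"jaw": 0.1},{"x": -0.135,"y": -0.25,"z": 0.06,"rx": 0,"ry": 0,"rz": 7.3,"jaw": 0.1}]'

```text
time: 39.42
ee_pos: [0.4345, -0.1751, 0.1563]
tool_rot: [-0.037, 0.999, -0.001, -0.0]
ft_force: [1.7, -0.3, 0.5]
gripper_width: 0.548
grasp_force: 0.0
```

Emit:
move_arm --moves '[{"x": -0.012,"y": -0.05,"z": 0,"rx": 0,"ry": 0,"rz": 0,"jaw": 0.1},{"x": -0.012,"y": -0.071,"z": 0,"rx": 0,"ry": 0,"rz": 0,"jaw": 0.1},{"x": -0.012,"y": -0.071,"z": 0,"rx": 0,"ry": 0,"rz": 0,"jaw": 0.1},{"x": -0.012,"y": -0.071,"z": 0,"rx": 0,"ry": 0,"rz": 0,"jaw": 0.1},{"x": -0.012,"y": -0.071,"z": 0,"rx": 0,"ry": 0,"rz": 0,"jaw": 0.1}]'

```text
time: 40.05
ee_pos: [0.4249, -0.2421, 0.1559]
tool_rot: [-0.039, 0.999, 0.0, 0.0]
ft_force: [-0.5, -0.0, 0.0]
gripper_width: 0.547
grasp_force: 0.0
```

```bash
python3 - <<'E'
from h import *
pose(); stick('wrist'); stick('scene')
im,d,K,T=shot('scene'); X=cloud(d,K,T); C=tocase(X); hsv=cv2.cvtColor(im,cv2.COLOR_RGB2HSV)
b=shot('side')[0]
cv2.imwrite('pics/c5.png',np.hstack([cv2.resize(x[:,:,::-1],None,fx=2.6,fy=2.6,interpolation=2) for x in(im[230:340,300:450],b[220:330,190:340])]))
m=(abs(X[...,2]-.036)<.006)&(C[...,0]<-.02)&(C[...,0]>-.2)&(C[...,1]>.01)&(C[...,1]<.196); P=C[m].astype(np.float32); print(cv2.minAreaRect(P))
E
```

```text
t 40.05 tcp [ 0.4249 -0.2421  0.1559] yaw 184.43 w 0.547 f [-0.5 -0.   0. ]
wrist 5958 ang 4.830734231599978 back [ 0.3678152  -0.24864495] front [ 0.56175385 -0.2322547 ] origin [ 0.4232476  -0.24396022] len 0.194630012167528
scene 308 ang 4.372402314560343 back [ 0.36749825 -0.24672011] front [ 0.56660932 -0.23149581] origin [ 0.42801387 -0.242093  ] len 0.19969226053803757
((-0.10204648226499557, 0.10607980936765671), (0.16334834694862366, 0.12901832163333893), 89.92349243164062)
```

View pics/c5.png

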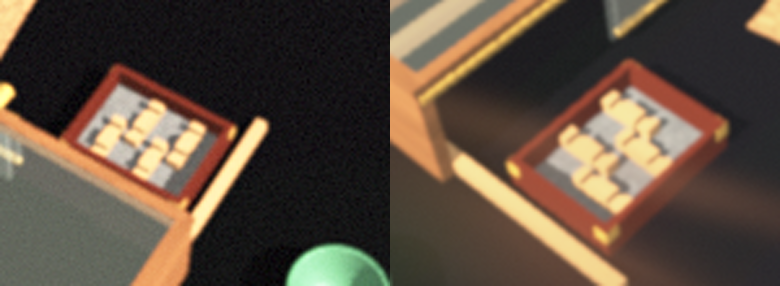

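Both views show all four pieces flat in the box, which stands about 13 mm off the rail. Before feeding it in I'll nudge it sideways onto the rail with closed fingers.

Emit:
move_arm --moves '[{"x": 0.04,"y": 0.045,"z": 0,"rx": 0,"ry": 0,"rz": -7.4,"jaw": -1},{"x": 0.08,"y": 0.09,"z": 0,"rx": 0,"ry": 0,"rz": -7.4,"jaw": -1},{"x": 0.12,"y": 0.135,"z": 0,"rx": 0,"ry": 0,"rz": -7.4,"jaw": -1},{"x": 0.159,"y": 0.171,"z": -0.03,"rx": 0,"ry": 0,"rz": -7.4,"jaw": -1},{"x": 0.159,"y": 0.171,"z": -0.06,"rx": 0,"ry": 0,"rz": -7.4,"jaw": -1}]'

```text
time: 40.88
ee_pos: [0.5859, -0.0674, 0.0954]
tool_rot: [0.024, 1.0, 0.001, 0.001]
ft_force: [0.3, -1.1, -0.4]
gripper_width: 0.023
grasp_force: 0.0
```

Emit:
move_arm --moves '[{"x": 0,"y": 0,"z": -0.03,"rx": 0,"ry": 0,"rz": 0,"jaw": -1},{"x": 0,"y": 0,"z": -0.06,"rx": 0,"ry": 0,"rz": 0,"jaw": -1},{"x": 0,"y": 0,"z": -0.082,"rx": 0,"ry": 0,"rz": 0,"jaw": -1},{"x": 0,"y": 0,"z": -0.082,"rx": 0,"ry": 0,"rz": 0,"jaw": -1},{"x": 0,"y": 0,"z": -0.082,"rx": 0,"ry": 0,"rz": 0,"jaw": -1}]'

```text
time: 41.5
ee_pos: [0.5839, -0.0727, 0.0146]
tool_rot: [0.028, 1.0, 0.0, 0.001]
ft_force: [0.8, 0.6, -0.4]
gripper_width: 0.008
grasp_force: 0.0
```

Emit:
move_arm --moves '[{"x": 0,"y": 0.005,"z": 0,"rx": 0,"ry": 0,"rz": 0,"jaw": -1},{"x": 0,"y": 0.01,"z": 0,"rx": 0,"ry": 0,"rz": 0,"jaw": -1},{"x": 0.001,"y": 0.014,"z": 0,"rx": 0,"ry": 0,"rz": 0,"jaw": -1},{"x": 0.001,"y": 0.018,"z": 0,"rx": 0,"ry": 0,"rz": 0,"jaw": -1},{"x": 0.001,"y": 0.02,"z": 0,"rx": 0,"ry": 0,"rz": 0,"jaw": -1}]'

```text
time: 42.12
ee_pos: [0.5843, -0.0535, 0.0138]
tool_rot: [0.028, 1.0, -0.001, 0.0]
ft_force: [-0.7, -4.1, 3.1]
gripper_width: 0.009
grasp_force: 2.2
```

```bash
python3 - <<'E'
from h import *
pose(); print(tocase(env.state()['ee_pos']))
E
```

```text
t 42.125 tcp [ 0.5843 -0.0535  0.0138] yaw 176.84 w 0.009 f [-0.7 -4.1  3.1]
[-0.10356475  0.01783775]
```

Emit:
move_arm --moves '[{"x": 0,"y": 0.002,"z": 0,"rx": 0,"ry": 0,"rz": 0,"jaw": -1},{"x": 0,"y": 0.004,"z": 0,"rx": 0,"ry": 0,"rz": 0,"jaw": -1},{"x": 0,"y": 0.005,"z": 0,"rx": 0,"ry": 0,"rz": 0,"jaw": -1},{"x": 0,"y": 0.006,"z": 0,"rx": 0,"ry": 0,"rz": 0,"jaw": -1},{"x": 0,"y": 0.007,"z": 0,"rx": 0,"ry": 0,"rz": 0,"jaw": -1}]'

```text
time: 42.75
ee_pos: [0.5843, -0.046, 0.0137]
tool_rot: [0.028, 1.0, -0.0, 0.0]
ft_force: [0.5, -4.6, 3.5]
gripper_width: 0.006
grasp_force: 2.2
```

Emit:
move_arm --moves '[{"x": 0,"y": 0.0005,"z": 0,"rx": 0,"ry": 0,"rz": 0,"jaw": -1},{"x": 0,"y": 0.001,"z": 0,"rx": 0,"ry": 0,"rz": 0,"jaw": -1},{"x": 0,"y": 0.0015,"z": 0,"rx": 0,"ry": 0,"rz": 0,"jaw": -1},{"x": 0,"y": 0.002,"z": 0,"rx": 0,"ry": 0,"rz": 0,"jaw": -1},{"x": 0,"y": 0.0025,"z": 0,"rx": 0,"ry": 0,"rz": 0,"jaw": -1}]'

```text
time: 43.38
ee_pos: [0.5842, -0.0434, 0.0137]
tool_rot: [0.028, 1.0, 0.0, -0.0]
ft_force: [0.4, -4.6, 3.8]
gripper_width: 0.004
grasp_force: 2.1
```

Emit:
move_arm --moves '[{"x": 0,"y": 0.0005,"z": 0,"rx": 0,"ry": 0,"rz": 0,"jaw": -1},{"x": 0,"y": 0.001,"z": 0,"rx": 0,"ry": 0,"rz": 0,"jaw": -1},{"x": 0,"y": 0.0015,"z": 0,"rx": 0,"ry": 0,"rz": 0,"jaw": -1},{"x": 0,"y": 0.002,"z": 0,"rx": 0,"ry": 0,"rz": 0,"jaw": -1},{"x": 0,"y": 0.0025,"z": 0,"rx": 0,"ry": 0,"rz": 0,"jaw": -1}]'

```text
time: 44.0
ee_pos: [0.5843, -0.041, 0.0137]
tool_rot: [0.028, 1.0, -0.0, 0.0]
ft_force: [0.6, -5.7, 3.5]
gripper_width: 0.005
grasp_force: 2.6
```

```bash
python3 - <<'E'
from h import *
pose()
for n in('scene','side','wrist'):
    im,d,K,T=shot(n); X=cloud(d,K,T); C=tocase(X)
    m=(abs(X[...,2]-.036)<.005)&(C[...,0]<-.02)&(C[...,0]>-.2)&(C[...,1]>.02)&(C[...,1]<.205); P=C[m].astype(np.float32); print(n,m.sum(),cv2.minAreaRect(P),P[:,1].max())
E
```

```text
t 44.0 tcp [ 0.5843 -0.041   0.0137] yaw 176.84 w 0.005 f [ 0.6 -5.7  3.5]
scene 405 ((-0.10176623612642288, 0.11154066771268845), (0.1812584549188614, 0.1282612830400467), 89.88299560546875) 0.2022575
side 803 ((-0.10456234961748123, 0.11017805337905884), (0.1791573315858841, 0.12824402749538422), 89.72119140625) 0.20004897
wrist 13853 ((-0.10403464734554291, 0.08998596668243408), (0.13892406225204468, 0.12586770951747894), 89.17160034179688) 0.15867695
```

Emit:
move_arm --moves '[{"x": 0,"y": 0.0005,"z": 0,"rx": 0,"ry": 0,"rz": 0,"jaw": -1},{"x": 0,"y": 0.001,"z": 0,"rx": 0,"ry": 0,"rz": 0,"jaw": -1},{"x": 0,"y": 0.0015,"z": 0,"rx": 0,"ry": 0,"rz": 0,"jaw": -1},{"x": 0,"y": 0.002,"z": 0,"rx": 0,"ry": 0,"rz": 0,"jaw": -1},{"x": 0,"y": 0.002,"z": 0,"rx": 0,"ry": 0,"rz": 0,"jaw": -1}]'

```text
time: 44.78
ee_pos: [0.5842, -0.041, 0.0137]
tool_rot: [0.028, 1.0, -0.001, -0.0]
ft_force: [-0.5, -9.0, 5.1]
gripper_width: 0.004
grasp_force: 4.6
```

The box has met the rail (9 N, no further travel). I'm backing off and taking up the stick.

Emit:
move_arm --moves '[{"x": 0,"y": -0.008,"z": 0,"rx": 0,"ry": 0,"rz": 0,"jaw": -1},{"x": 0,"y": -0.02,"z": 0,"rx": 0,"ry": 0,"rz": 0,"jaw": -1},{"x": 0,"y": -0.02,"z": 0.05,"rx": 0,"ry": 0,"rz": 0,"jaw": -1},{"x": -0.02,"y": -0.03,"z": 0.1,"rx": 0,"ry": 0,"rz": 7.6,"jaw": 0.1},{"x": -0.06,"y": -0.07,"z": 0.12,"rx": 0,"ry": 0,"rz": 7.6,"jaw": 0.1}]'

```text
time: 45.4
ee_pos: [0.5259, -0.1065, 0.1363]
tool_rot: [-0.042, 0.999, 0.001, 0.002]
ft_force: [0.0, -0.8, 0.1]
gripper_width: 0.191
grasp_force: 0.0
```

Emit:
move_arm --moves '[{"x": -0.04,"y": -0.045,"z": 0,"rx": 0,"ry": 0,"rz": 0,"jaw": 0.1},{"x": -0.08,"y": -0.09,"z": 0,"rx": 0,"ry": 0,"rz": 0,"jaw": 0.1},{"x": -0.0987,"y": -0.1348,"z": 0,"rx": 0,"ry": 0,"rz": 0,"jaw": 0.1},{"x": -0.0987,"y": -0.1348,"z": 0,"rx": 0,"ry": 0,"rz": 0,"jaw": 0.1},{"x": -0.0987,"y": -0.1348,"z": 0,"rx": 0,"ry": 0,"rz": 0,"jaw": 0.1}]'

```text
time: 46.02
ee_pos: [0.4258, -0.2431, 0.1337]
tool_rot: [-0.039, 0.999, 0.001, 0.0]
ft_force: [-0.7, 1.3, -0.0]
gripper_width: 0.55
grasp_force: 0.0
```

```bash
python3 - <<'E'
from h import *
pose(); stick('wrist')
for n in('scene','side'):
    im,d,K,T=shot(n); X=cloud(d,K,T); C=tocase(X)
    m=(abs(X[...,2]-.036)<.005)&(C[...,0]<-.02)&(C[...,0]>-.2)&(C[...,1]>.02)&(C[...,1]<.205); P=C[m].astype(np.float32); print(n,m.sum(),cv2.minAreaRect(P),P.min(0),P.max(0))
E
```

```text
t 46.025 tcp [ 0.4258 -0.2431  0.1337] yaw 184.44 w 0.55 f [-0.7  1.3 -0. ]
wrist 6300 ang 4.801666713940043 back [ 0.36776892 -0.24853385] front [ 0.54893096 -0.23331594] origin [ 0.41041879 -0.24495119] len 0.18180008170045847
scene 448 ((-0.10221795737743378, 0.12012074142694473), (0.16278758645057678, 0.12829987704753876), 89.5494384765625) [-0.16575933  0.03829468] [-0.03744087  0.20107879]
side 883 ((-0.1044725775718689, 0.11790505051612854), (0.1633637398481369, 0.12728357315063477), 89.99395751953125) [-0.16812256  0.03622201] [-0.04083351  0.19959317]
```

Emit:
move_arm --moves '[{"x": 0,"y": -0.001,"z": -0.05,"rx": 0,"ry": 0,"rz": 0.3,"jaw": 0.1},{"x": 0,"y": -0.001,"z": -0.1,"rx": 0,"ry": 0,"rz": 0.3,"jaw": 0.1},{"x": 0,"y": -0.001,"z": -0.1237,"rx": 0,"ry": 0,"rz": 0.3,"jaw": 0.1},{"x": 0,"y": -0.001,"z": -0.1237,"rx": 0,"ry": 0,"rz": 0.3,"jaw": 0},{"x": 0,"y": -0.001,"z": -0.1237,"rx": 0,"ry": 0,"rz": 0.3,"jaw": -1}]'

```text
time: 46.8
ee_pos: [0.4267, -0.2441, 0.0109]
tool_rot: [-0.042, 0.999, -0.0, 0.001]
ft_force: [0.9, 0.6, 0.1]
gripper_width: 0.423
grasp_force: 0.0
```

Emit:
move_arm --moves '[{"x": 0,"y": 0,"z": 0,"rx": 0,"ry": 0,"rz": 0,"jaw": -1},{"x": 0,"y": 0,"z": 0,"rx": 0,"ry": 0,"rz": 0,"jaw": -1},{"x": 0,"y": 0,"z": 0,"rx": 0,"ry": 0,"rz": 0,"jaw": -1},{"x": 0,"y": 0,"z": 0,"rx": 0,"ry": 0,"rz": 0,"jaw": -1},{"x": 0,"y": 0,"z": 0,"rx": 0,"ry": 0,"rz": 0,"jaw": -1}]'

```text
time: 47.42
ee_pos: [0.4264, -0.2449, 0.0111]
tool_rot: [-0.041, 0.999, -0.001, 0.001]
ft_force: [-0.7, 1.6, 8.4]
gripper_width: 0.27
grasp_force: 30.0
```

Emit:
move_arm --moves '[{"x": 0,"y": 0,"z": 0,"rx": 0,"ry": 0,"rz": 0,"jaw": -1},{"x": 0,"y": 0,"z": 0.02,"rx": 0,"ry": 0,"rz": 0,"jaw": -1},{"x": 0,"y": 0,"z": 0.05,"rx": 0,"ry": 0,"rz": 0,"jaw": -1},{"x": 0,"y": 0,"z": 0.05,"rx": 0,"ry": 0,"rz": 0,"jaw": -1},{"x": 0,"y": 0,"z": 0.05,"rx": 0,"ry": 0,"rz": 0,"jaw": -1}]'

```text
time: 48.05
ee_pos: [0.425, -0.2452, 0.0596]
tool_rot: [-0.041, 0.999, -0.0, -0.0]
ft_force: [-0.3, -0.8, -2.5]
gripper_width: 0.27
grasp_force: 30.0
```

Emit:
move_arm --moves '[{"x": -0.02,"y": 0.05,"z": 0,"rx": 0,"ry": 0,"rz": -3,"jaw": -1},{"x": -0.035,"y": 0.11,"z": 0,"rx": 0,"ry": 0,"rz": -7.7,"jaw": -1},{"x": -0.043,"y": 0.17,"z": 0,"rx": 0,"ry": 0,"rz": -7.7,"jaw": -1},{"x": -0.043,"y": 0.23,"z": 0,"rx": 0,"ry": 0,"rz": -7.7,"jaw": -1},{"x": -0.043,"y": 0.29,"z": 0,"rx": 0,"ry": 0,"rz": -7.7,"jaw": -1}]'

```text
time: 48.68
ee_pos: [0.3818, 0.0465, 0.0594]
tool_rot: [0.026, 1.0, -0.0, -0.0]
ft_force: [1.5, -0.1, -1.2]
gripper_width: 0.271
grasp_force: 30.0
```

Emit:
move_arm --moves '[{"x": 0,"y": 0.0146,"z": 0,"rx": 0,"ry": 0,"rz": 0,"jaw": -1},{"x": 0,"y": 0.0146,"z": 0,"rx": 0,"ry": 0,"rz": 0,"jaw": -1},{"x": 0,"y": 0.0146,"z": -0.02,"rx": 0,"ry": 0,"rz": 0,"jaw": -1},{"x": 0,"y": 0.0146,"z": -0.045,"rx": 0,"ry": 0,"rz": 0,"jaw": -1},{"x": 0,"y": 0.0146,"z": -0.045,"rx": 0,"ry": 0,"rz": 0,"jaw": -1}]'

```text
time: 49.3
ee_pos: [0.381, 0.0583, 0.0136]
tool_rot: [0.026, 1.0, -0.0, -0.002]
ft_force: [0.9, -0.0, -1.8]
gripper_width: 0.272
grasp_force: 30.0
```

```bash
python3 - <<'E'
from h import *
pose(); print(tocase(env.state()['ee_pos']))
im,d,K,T=shot('scene'); X=cloud(d,K,T); C=tocase(X)
m=(X[...,2]>.03)&(X[...,2]<.06)&(C[...,0]<-.155)&(C[...,0]>-.25)&(C[...,1]>.08)&(C[...,1]<.16); v,u=np.where(m); P=C[m]; print(P.min(0),P.max(0)); 
cv2.imwrite('pics/c6.png',cv2.resize(im[200:340,300:460,::-1],None,fx=4,fy=4,interpolation=2))
E
```

```text
t 49.3 tcp [0.381  0.0583 0.0136] yaw 176.97 w 0.272 f [ 0.9 -0.  -1.8]
[-0.31242709  0.11881637]
[-0.24954159  0.08321315] [-0.15507548  0.15986946]
```

View pics/c6.png

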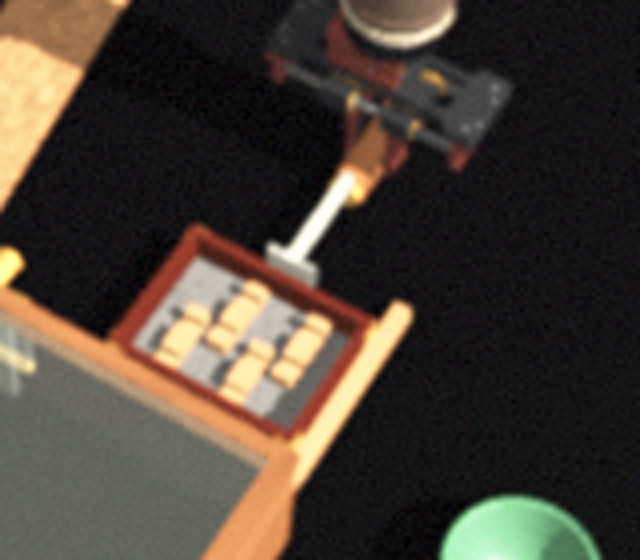

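The crop shows the box snug on the rail with the blade at crop (292,265), just in front of its front wall. Pushing in.

Emit:
move_arm --moves '[{"x": 0.01,"y": -0.0004,"z": 0,"rx": 0,"ry": 0,"rz": 0,"jaw": -1},{"x": 0.02,"y": -0.0008,"z": 0,"rx": 0,"ry": 0,"rz": 0,"jaw": -1},{"x": 0.03,"y": -0.0013,"z": 0,"rx": 0,"ry": 0,"rz": 0,"jaw": -1},{"x": 0.04,"y": -0.0017,"z": 0,"rx": 0,"ry": 0,"rz": 0,"jaw": -1},{"x": 0.05,"y": -0.0022,"z": 0,"rx": 0,"ry": 0,"rz": 0,"jaw": -1}]'

```text
time: 49.98
ee_pos: [0.4329, 0.0573, 0.0149]
tool_rot: [0.026, 1.0, -0.0, -0.0]
ft_force: [-4.1, -0.7, -0.1]
gripper_width: 0.272
grasp_force: 30.0
```

Emit:
move_arm --moves '[{"x": 0.008,"y": -0.0004,"z": 0,"rx": 0,"ry": 0,"rz": 0,"jaw": -1},{"x": 0.016,"y": -0.0007,"z": 0,"rx": 0,"ry": 0,"rz": 0,"jaw": -1},{"x": 0.024,"y": -0.001,"z": 0,"rx": 0,"ry": 0,"rz": 0,"jaw": -1},{"x": 0.032,"y": -0.0014,"z": 0,"rx": 0,"ry": 0,"rz": 0,"jaw": -1},{"x": 0.04,"y": -0.0018,"z": 0,"rx": 0,"ry": 0,"rz": 0,"jaw": -1}]'

```text
time: 50.6
ee_pos: [0.4731, 0.0558, 0.0149]
tool_rot: [0.026, 1.0, 0.0, 0.0]
ft_force: [-4.0, -1.3, -1.8]
gripper_width: 0.274
grasp_force: 30.0
```

```bash
cat >> h.py <<'E'
def boxnow():
    for n in('scene','side'):
        im,d,K,T=shot(n); X=cloud(d,K,T); C=tocase(X); hsv=cv2.cvtColor(im,cv2.COLOR_RGB2HSV)
        m=(abs(X[...,2]-.036)<.005)&(C[...,0]<-.0)&(C[...,0]>-.2)&(C[...,1]>.02)&(C[...,1]<.205)&(hsv[...,1]>110); P=C[m].astype(np.float32); print(n,m.sum(),cv2.minAreaRect(P),P.min(0),P.max(0))
E
python3 - <<'E'
from h import *
pose(); print(tocase(env.state()['ee_pos'])); boxnow()
E
```

```text
t 50.6 tcp [0.4731 0.0558 0.0149] yaw 177.04 w 0.274 f [-4.  -1.3 -1.8]
[-0.22031543  0.12114729]
scene 231 ((-0.11808739602565765, 0.11921647191047668), (0.1602862924337387, 0.16110575199127197), 0.27867043018341064) [-0.19823493  0.03892944] [-0.03759842  0.20003115]
side 387 ((-0.0863032117486, 0.11810381710529327), (0.17114391922950745, 0.16283272206783295), 0.3255765736103058) [-0.17193903  0.03707442] [-0.0002883   0.19957992]
```

Emit:
move_arm --moves '[{"x": 0.008,"y": -0.0004,"z": 0,"rx": 0,"ry": 0,"rz": 0,"jaw": -1},{"x": 0.016,"y": -0.0008,"z": 0,"rx": 0,"ry": 0,"rz": 0,"jaw": -1},{"x": 0.024,"y": -0.0012,"z": 0,"rx": 0,"ry": 0,"rz": 0,"jaw": -1},{"x": 0.032,"y": -0.0016,"z": 0,"rx": 0,"ry": 0,"rz": 0,"jaw": -1},{"x": 0.04,"y": -0.002,"z": 0,"rx": 0,"ry": 0,"rz": 0,"jaw": -1}]'

```text
time: 51.32
ee_pos: [0.5131, 0.0539, 0.015]
tool_rot: [0.026, 1.0, 0.0, 0.0]
ft_force: [-3.0, 0.9, 0.0]
gripper_width: 0.269
grasp_force: 30.0
```

Emit:
move_arm --moves '[{"x": 0.008,"y": -0.0004,"z": 0,"rx": 0,"ry": 0,"rz": 0,"jaw": -1},{"x": 0.016,"y": -0.0008,"z": 0,"rx": 0,"ry": 0,"rz": 0,"jaw": -1},{"x": 0.024,"y": -0.0012,"z": 0,"rx": 0,"ry": 0,"rz": 0,"jaw": -1},{"x": 0.032,"y": -0.0016,"z": 0,"rx": 0,"ry": 0,"rz": 0,"jaw": -1},{"x": 0.04,"y": -0.002,"z": 0,"rx": 0,"ry": 0,"rz": 0,"jaw": -1}]'

```text
time: 51.95
ee_pos: [0.5531, 0.0518, 0.0149]
tool_rot: [0.026, 1.0, 0.0, -0.0]
ft_force: [-2.5, 0.4, -0.5]
gripper_width: 0.27
grasp_force: 30.0
```

Emit:
move_arm --moves '[{"x": 0.007,"y": -0.0003,"z": 0,"rx": 0,"ry": 0,"rz": 0,"jaw": -1},{"x": 0.014,"y": -0.0007,"z": 0,"rx": 0,"ry": 0,"rz": 0,"jaw": -1},{"x": 0.021,"y": -0.001,"z": 0,"rx": 0,"ry": 0,"rz": 0,"jaw": -1},{"x": 0.028,"y": -0.0014,"z": 0,"rx": 0,"ry": 0,"rz": 0,"jaw": -1},{"x": 0.035,"y": -0.0018,"z": 0,"rx": 0,"ry": 0,"rz": 0,"jaw": -1}]'

```text
time: 52.58
ee_pos: [0.588, 0.05, 0.0149]
tool_rot: [0.026, 1.0, 0.0, -0.0]
ft_force: [-3.3, 0.6, 0.5]
gripper_width: 0.272
grasp_force: 30.0
```

```bash
python3 - <<'E'
from h import *
pose(); print(tocase(env.state()['ee_pos']))
E
```

```text
t 52.575 tcp [0.588  0.05   0.0149] yaw 177.04 w 0.272 f [-3.3  0.6  0.5]
[-0.1052865   0.12133643]
```

Emit:
move_arm --moves '[{"x": 0.002,"y": -0.0001,"z": 0,"rx": 0,"ry": 0,"rz": 0,"jaw": -1},{"x": 0.004,"y": -0.0002,"z": 0,"rx": 0,"ry": 0,"rz": 0,"jaw": -1},{"x": 0.006,"y": -0.0003,"z": 0,"rx": 0,"ry": 0,"rz": 0,"jaw": -1},{"x": 0.008,"y": -0.0004,"z": 0,"rx": 0,"ry": 0,"rz": 0,"jaw": -1},{"x": 0.009,"y": -0.0005,"z": 0,"rx": 0,"ry": 0,"rz": 0,"jaw": -1}]'

```text
time: 53.2
ee_pos: [0.5966, 0.0495, 0.0149]
tool_rot: [0.026, 1.0, 0.0, 0.0]
ft_force: [-3.3, 0.1, -0.6]
gripper_width: 0.272
grasp_force: 30.0
```

Emit:
move_arm --moves '[{"x": 0.0005,"y": 0,"z": 0,"rx": 0,"ry": 0,"rz": 0,"jaw": -1},{"x": 0.001,"y": 0,"z": 0,"rx": 0,"ry": 0,"rz": 0,"jaw": -1},{"x": 0.0015,"y": 0,"z": 0,"rx": 0,"ry": 0,"rz": 0,"jaw": -1},{"x": 0.002,"y": 0,"z": 0,"rx": 0,"ry": 0,"rz": 0,"jaw": -1},{"x": 0.0025,"y": 0,"z": 0,"rx": 0,"ry": 0,"rz": 0,"jaw": -1}]'

```text
time: 53.82
ee_pos: [0.5984, 0.0496, 0.0148]
tool_rot: [0.026, 1.0, -0.0, -0.001]
ft_force: [-6.4, -0.0, 1.7]
gripper_width: 0.272
grasp_force: 30.0
```

Emit:
move_arm --moves '[{"x": 0.0005,"y": 0,"z": 0,"rx": 0,"ry": 0,"rz": 0,"jaw": -1},{"x": 0.001,"y": 0,"z": 0,"rx": 0,"ry": 0,"rz": 0,"jaw": -1},{"x": 0.001,"y": 0,"z": 0,"rx": 0,"ry": 0,"rz": 0,"jaw": -1},{"x": 0.001,"y": 0,"z": 0,"rx": 0,"ry": 0,"rz": 0,"jaw": -1},{"x": 0.001,"y": 0,"z": 0,"rx": 0,"ry": 0,"rz": 0,"jaw": -1}]'

```text
time: 54.45
ee_pos: [0.5985, 0.0499, 0.0148]
tool_rot: [0.026, 1.0, -0.0, -0.001]
ft_force: [-6.9, -0.0, 1.1]
gripper_width: 0.273
grasp_force: 30.0
```

Emit:
move_arm --moves '[{"x": -0.01,"y": 0.0005,"z": 0,"rx": 0,"ry": 0,"rz": 0,"jaw": -1},{"x": -0.04,"y": 0.002,"z": 0,"rx": 0,"ry": 0,"rz": 0,"jaw": -1},{"x": -0.08,"y": 0.004,"z": 0.0,"rx": 0,"ry": 0,"rz": 0,"jaw": -1},{"x": -0.12,"y": 0.006,"z": 0.02,"rx": 0,"ry": 0,"rz": 0,"jaw": -1},{"x": -0.16,"y": 0.008,"z": 0.05,"rx": 0,"ry": 0,"rz": 0,"jaw": -1}]'

```text
time: 55.08
ee_pos: [0.4388, 0.0577, 0.0652]
tool_rot: [0.026, 1.0, 0.0, 0.0]
ft_force: [-0.1, -1.0, -0.9]
gripper_width: 0.267
grasp_force: 30.0
```

```bash
python3 - <<'E'
from h import *
pose()
a,d,K,T=shot('scene'); b,d2,K2,T2=shot('side')
cv2.imwrite('pics/c7.png',np.hstack([cv2.resize(x[:,:,::-1],None,fx=2.6,fy=2.6,interpolation=2) for x in(a[275:385,230:380],b[190:300,190:340])]))
E
```

```text
t 55.075 tcp [0.4388 0.0577 0.0652] yaw 177.06 w 0.267 f [-0.1 -1.  -0.9]
```

View pics/c7.png

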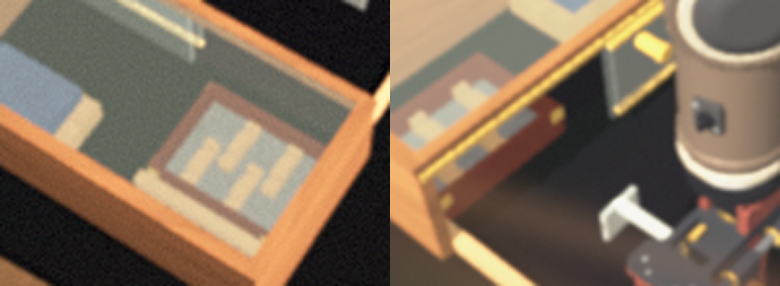

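The crop shows the box square against the back stop and rail with four pieces inside. I'm returning the stick to its mat.

Emit:
move_arm --moves '[{"x": -0.005,"y": -0.05,"z": 0,"rx": 0,"ry": 0,"rz": 3,"jaw": -1},{"x": -0.0138,"y": -0.11,"z": 0,"rx": 0,"ry": 0,"rz": 7.6,"jaw": -1},{"x": -0.0138,"y": -0.17,"z": 0,"rx": 0,"ry": 0,"rz": 7.6,"jaw": -1},{"x": -0.0138,"y": -0.23,"z": 0,"rx": 0,"ry": 0,"rz": 7.6,"jaw": -1},{"x": -0.0138,"y": -0.285,"z": 0,"rx": 0,"ry": 0,"rz": 7.6,"jaw": -1}]'

```text
time: 55.8
ee_pos: [0.4269, -0.2307, 0.065]
tool_rot: [-0.04, 0.999, -0.001, 0.001]
ft_force: [1.6, 0.0, -1.0]
gripper_width: 0.271
grasp_force: 30.0
```

Emit:
move_arm --moves '[{"x": 0,"y": -0.0154,"z": 0,"rx": 0,"ry": 0,"rz": 0,"jaw": -1},{"x": 0,"y": -0.0154,"z": 0,"rx": 0,"ry": 0,"rz": 0,"jaw": -1},{"x": 0,"y": -0.0154,"z": -0.02,"rx": 0,"ry": 0,"rz": 0,"jaw": -1},{"x": 0,"y": -0.0154,"z": -0.04,"rx": 0,"ry": 0,"rz": 0,"jaw": -1},{"x": 0,"y": -0.0154,"z": -0.047,"rx": 0,"ry": 0,"rz": 0,"jaw": -1}]'

```text
time: 56.42
ee_pos: [0.4257, -0.2407, 0.0163]
tool_rot: [-0.042, 0.999, 0.001, -0.001]
ft_force: [-0.2, -0.5, -2.2]
gripper_width: 0.27
grasp_force: 30.0
```

Emit:
move_arm --moves '[{"x": 0,"y": 0,"z": -0.003,"rx": 0,"ry": 0,"rz": 0,"jaw": -1},{"x": 0,"y": 0,"z": -0.006,"rx": 0,"ry": 0,"rz": 0,"jaw": -1},{"x": 0,"y": 0,"z": -0.006,"rx": 0,"ry": 0,"rz": 0,"jaw": -1},{"x": 0,"y": 0,"z": -0.006,"rx": 0,"ry": 0,"rz": 0,"jaw": 0.1},{"x": 0,"y": 0,"z": -0.006,"rx": 0,"ry": 0,"rz": 0,"jaw": 0.1}]'

```text
time: 57.05
ee_pos: [0.4265, -0.2431, 0.0123]
tool_rot: [-0.04, 0.999, -0.0, 0.0]
ft_force: [0.1, -0.1, 0.4]
gripper_width: 0.459
grasp_force: 0.0
```

Emit:
move_arm --moves '[{"x": 0,"y": 0,"z": 0,"rx": 0,"ry": 0,"rz": 0,"jaw": 0.1},{"x": 0,"y": 0,"z": 0,"rx": 0,"ry": 0,"rz": 0,"jaw": 0.1},{"x": 0,"y": 0,"z": 0.05,"rx": 0,"ry": 0,"rz": 0,"jaw": 0.1},{"x": 0,"y": 0,"z": 0.1,"rx": 0,"ry": 0,"rz": 0,"jaw": 0.1},{"x": 0,"y": 0,"z": 0.16,"rx": 0,"ry": 0,"rz": 0,"jaw": -1}]'

```text
time: 57.68
ee_pos: [0.4257, -0.2425, 0.1731]
tool_rot: [-0.041, 0.999, 0.001, -0.001]
ft_force: [0.2, -0.7, -0.2]
gripper_width: 0.475
grasp_force: 0.0
```

```bash
python3 - <<'E'
from h import *
pose(); stick('wrist'); stick('scene')
im,d,K,T=shot('scene'); X=cloud(d,K,T); C=tocase(X)
hsv=cv2.cvtColor(im,cv2.COLOR_RGB2HSV)
m=(X[...,2]>.085)&(X[...,2]<.11)&(C[...,0]<-.005)&(C[...,0]>-.06)&(C[...,1]<.05)&(C[...,1]>-.15)&(hsv[...,1]>80); P=np.c_[C[m],X[m][:,2]]; print('knob',m.sum(),P.min(0),P.max(0),P.mean(0))
E
```

```text
t 57.675 tcp [ 0.4257 -0.2425  0.1731] yaw 184.66 w 0.475 f [ 0.2 -0.7 -0.2]
wrist 5394 ang 4.637574801755603 back [ 0.36808144 -0.24790402] front [ 0.56152827 -0.23221196] origin [ 0.42298335 -0.24345047] len 0.19408224204881713
scene 307 ang 3.7261646781710906 back [ 0.36803653 -0.24491229] front [ 0.56656285 -0.23198313] origin [ 0.42785669 -0.24101647] len 0.198946881105673
knob 46 [-0.03580592 -0.05296175  0.08736106] [-0.00653652 -0.02965186  0.10942616] [-0.02222551 -0.03890683  0.09921401]
```

Stick is back on its mat. Now the door knob, at case (-0.017, -0.040), z 0.094.

Emit:
move_arm --moves '[{"x": 0.05,"y": 0.02,"z": 0.03,"rx": 0,"ry": 0,"rz": -7.6,"jaw": -1},{"x": 0.1,"y": 0.04,"z": 0.03,"rx": 0,"ry": 0,"rz": -7.6,"jaw": -1},{"x": 0.15,"y": 0.06,"z": 0.03,"rx": 0,"ry": 0,"rz": -7.6,"jaw": -1},{"x": 0.2,"y": 0.075,"z": 0.03,"rx": 0,"ry": 0,"rz": -7.6,"jaw": -1},{"x": 0.2317,"y": 0.0822,"z": 0.03,"rx": 0,"ry": 0,"rz": -7.6,"jaw": -1}]'

```text
time: 58.45
ee_pos: [0.6593, -0.1588, 0.1997]
tool_rot: [0.025, 1.0, 0.0, -0.001]
ft_force: [-0.2, -0.4, 0.2]
gripper_width: 0.003
grasp_force: 0.0
```

Emit:
move_arm --moves '[{"x": 0,"y": 0,"z": 0,"rx": 0,"ry": 0,"rz": 0,"jaw": -1},{"x": 0,"y": 0,"z": -0.03,"rx": 0,"ry": 0,"rz": 0,"jaw": -1},{"x": 0,"y": 0,"z": -0.07,"rx": 0,"ry": 0,"rz": 0,"jaw": -1},{"x": 0,"y": 0,"z": -0.115,"rx": 0,"ry": 0,"rz": 0,"jaw": -1},{"x": 0,"y": 0,"z": -0.119,"rx": 0,"ry": 0,"rz": 0,"jaw": -1}]'

```text
time: 59.08
ee_pos: [0.6544, -0.1616, 0.079]
tool_rot: [0.026, 1.0, 0.0, -0.004]
ft_force: [0.0, -0.4, 0.9]
gripper_width: 0.009
grasp_force: 0.0
```

```bash
python3 - <<'E'
from h import *
pose(); print(tocase(env.state()['ee_pos']))
E
```

```text
t 59.075 tcp [ 0.6544 -0.1616  0.079 ] yaw 177.02 w 0.009 f [ 0.  -0.4  0.9]
[-0.02794067 -0.0864467 ]
```

Emit:
move_arm --moves '[{"x": 0.0005,"y": 0.01,"z": 0,"rx": 0,"ry": 0,"rz": 0,"jaw": -1},{"x": 0.001,"y": 0.02,"z": 0,"rx": 0,"ry": 0,"rz": 0,"jaw": -1},{"x": 0.0015,"y": 0.03,"z": 0,"rx": 0,"ry": 0,"rz": 0,"jaw": -1},{"x": 0.002,"y": 0.04,"z": 0,"rx": 0,"ry": 0,"rz": 0,"jaw": -1},{"x": 0.0026,"y": 0.05,"z": 0,"rx": 0,"ry": 0,"rz": 0,"jaw": -1}]'

```text
time: 59.7
ee_pos: [0.6608, -0.1103, 0.0834]
tool_rot: [0.026, 1.0, -0.0, 0.0]
ft_force: [0.2, -1.6, 1.8]
gripper_width: 0.005
grasp_force: 0.9
```

Emit:
move_arm --moves '[{"x": 0.0006,"y": 0.012,"z": 0,"rx": 0,"ry": 0,"rz": 0,"jaw": -1},{"x": 0.0012,"y": 0.024,"z": 0,"rx": 0,"ry": 0,"rz": 0,"jaw": -1},{"x": 0.0018,"y": 0.036,"z": 0,"rx": 0,"ry": 0,"rz": 0,"jaw": -1},{"x": 0.0024,"y": 0.048,"z": 0,"rx": 0,"ry": 0,"rz": 0,"jaw": -1},{"x": 0.0031,"y": 0.06,"z": 0,"rx": 0,"ry": 0,"rz": 0,"jaw": -1}]'

```text
time: 60.32
ee_pos: [0.6637, -0.0498, 0.0829]
tool_rot: [0.026, 1.0, 0.0, 0.0]
ft_force: [1.0, -2.4, 0.3]
gripper_width: 0.007
grasp_force: 0.9
```

Emit:
move_arm --moves '[{"x": 0.0006,"y": 0.012,"z": 0,"rx": 0,"ry": 0,"rz": 0,"jaw": -1},{"x": 0.0012,"y": 0.024,"z": 0,"rx": 0,"ry": 0,"rz": 0,"jaw": -1},{"x": 0.0018,"y": 0.036,"z": 0,"rx": 0,"ry": 0,"rz": 0,"jaw": -1},{"x": 0.0024,"y": 0.048,"z": 0,"rx": 0,"ry": 0,"rz": 0,"jaw": -1},{"x": 0.0031,"y": 0.06,"z": 0,"rx": 0,"ry": 0,"rz": 0,"jaw": -1}]'

```text
time: 60.95
ee_pos: [0.6667, 0.0101, 0.0829]
tool_rot: [0.026, 1.0, -0.0, -0.0]
ft_force: [0.1, -1.7, 0.5]
gripper_width: 0.006
grasp_force: 0.9
```

```bash
python3 - <<'E'
from h import *
pose(); print(tocase(env.state()['ee_pos']))
im,d,K,T=shot('scene'); X=cloud(d,K,T); C=tocase(X)
hsv=cv2.cvtColor(im,cv2.COLOR_RGB2HSV)
cv2.imwrite('pics/c8.png',np.hstack([cv2.resize(x[:,:,::-1],None,fx=2.6,fy=2.6,interpolation=2) for x in(im[230:340,260:410],shot('side')[0][190:300,190:340])]))
E
```

```text
t 60.95 tcp [0.6667 0.0101 0.0829] yaw 177.04 w 0.006 f [ 0.1 -1.7  0.5]
[-0.02460944  0.08563639]
```

View pics/c8.png

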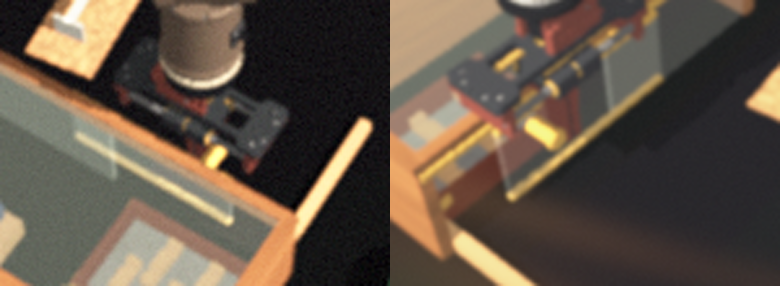

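The door moves with the knob and is about two-thirds shut. Continuing.

Emit:
move_arm --moves '[{"x": 0.0006,"y": 0.012,"z": 0,"rx": 0,"ry": 0,"rz": 0,"jaw": -1},{"x": 0.0012,"y": 0.024,"z": 0,"rx": 0,"ry": 0,"rz": 0,"jaw": -1},{"x": 0.0018,"y": 0.036,"z": 0,"rx": 0,"ry": 0,"rz": 0,"jaw": -1},{"x": 0.0024,"y": 0.048,"z": 0,"rx": 0,"ry": 0,"rz": 0,"jaw": -1},{"x": 0.003,"y": 0.056,"z": 0,"rx": 0,"ry": 0,"rz": 0,"jaw": -1}]'

```text
time: 61.68
ee_pos: [0.6695, 0.0667, 0.0829]
tool_rot: [0.025, 1.0, 0.0, -0.0]
ft_force: [-1.5, -1.6, -0.7]
gripper_width: 0.003
grasp_force: 0.8
```

Emit:
move_arm --moves '[{"x": 0.0001,"y": 0.002,"z": 0,"rx": 0,"ry": 0,"rz": 0,"jaw": -1},{"x": 0.0002,"y": 0.004,"z": 0,"rx": 0,"ry": 0,"rz": 0,"jaw": -1},{"x": 0.0003,"y": 0.006,"z": 0,"rx": 0,"ry": 0,"rz": 0,"jaw": -1},{"x": 0.0004,"y": 0.0075,"z": 0,"rx": 0,"ry": 0,"rz": 0,"jaw": -1},{"x": 0.0004,"y": 0.0085,"z": 0,"rx": 0,"ry": 0,"rz": 0,"jaw": -1}]'

```text
time: 62.3
ee_pos: [0.6701, 0.0737, 0.083]
tool_rot: [0.026, 1.0, -0.0, -0.0]
ft_force: [-1.0, -1.7, -0.2]
gripper_width: 0.008
grasp_force: 0.8
```

Emit:
move_arm --moves '[{"x": 0,"y": 0.001,"z": 0,"rx": 0,"ry": 0,"rz": 0,"jaw": -1},{"x": 0,"y": 0.002,"z": 0,"rx": 0,"ry": 0,"rz": 0,"jaw": -1},{"x": 0,"y": 0.003,"z": 0,"rx": 0,"ry": 0,"rz": 0,"jaw": -1},{"x": 0,"y": 0.004,"z": 0,"rx": 0,"ry": 0,"rz": 0,"jaw": -1},{"x": 0,"y": 0.004,"z": 0,"rx": 0,"ry": 0,"rz": 0,"jaw": -1}]'

```text
time: 62.92
ee_pos: [0.6703, 0.0762, 0.0829]
tool_rot: [0.026, 1.0, -0.001, -0.0]
ft_force: [-1.1, -6.7, 1.9]
gripper_width: 0.004
grasp_force: 2.8
```

Emit:
move_arm --moves '[{"x": 0,"y": 0.001,"z": 0,"rx": 0,"ry": 0,"rz": 0,"jaw": -1},{"x": 0,"y": 0.002,"z": 0,"rx": 0,"ry": 0,"rz": 0,"jaw": -1},{"x": 0,"y": 0.003,"z": 0,"rx": 0,"ry": 0,"rz": 0,"jaw": -1},{"x": 0,"y": 0.003,"z": 0,"rx": 0,"ry": 0,"rz": 0,"jaw": -1},{"x": 0,"y": 0.003,"z": 0,"rx": 0,"ry": 0,"rz": 0,"jaw": -1}]'

```text
time: 63.55
ee_pos: [0.6703, 0.0763, 0.0829]
tool_rot: [0.027, 1.0, -0.003, -0.0]
ft_force: [-2.1, -11.7, 4.4]
gripper_width: 0.004
grasp_force: 5.9
```

The door has met its end stop (12 N). Withdrawing.

Emit:
move_arm --moves '[{"x": 0,"y": -0.01,"z": 0,"rx": 0,"ry": 0,"rz": 0,"jaw": -1},{"x": 0,"y": -0.02,"z": 0,"rx": 0,"ry": 0,"rz": 0,"jaw": -1},{"x": -0.05,"y": -0.02,"z": 0,"rx": 0,"ry": 0,"rz": 0,"jaw": -1},{"x": -0.1,"y": -0.02,"z": 0.03,"rx": 0,"ry": 0,"rz": 0,"jaw": -1},{"x": -0.15,"y": -0.02,"z": 0.08,"rx": 0,"ry": 0,"rz": 0,"jaw": -1}]'

```text
time: 64.18
ee_pos: [0.5236, 0.0609, 0.1568]
tool_rot: [0.026, 1.0, 0.0, -0.001]
ft_force: [0.7, -0.9, 1.0]
gripper_width: 0.005
grasp_force: 0.0
```

Emit:
move_arm --moves '[{"x": -0.04,"y": 0,"z": 0.05,"rx": 0,"ry": 0,"rz": 0,"jaw": -1},{"x": -0.08,"y": 0,"z": 0.1,"rx": 0,"ry": 0,"rz": 0,"jaw": -1},{"x": -0.08,"y": 0,"z": 0.12,"rx": 0,"ry": 0,"rz": 0,"jaw": -1},{"x": -0.08,"y": 0,"z": 0.12,"rx": 0,"ry": 0,"rz": 0,"jaw": -1},{"x": -0.08,"y": 0,"z": 0.12,"rx": 0,"ry": 0,"rz": 0,"jaw": -1}]'

```text
time: 64.8
ee_pos: [0.4459, 0.0605, 0.2764]
tool_rot: [0.026, 1.0, 0.0, -0.0]
ft_force: [0.4, -0.8, 0.4]
gripper_width: 0.007
grasp_force: 0.0
```

```bash
python3 - <<'E'
from h import *
pose(); stick('scene'); a,d,K,T=shot('scene'); b=shot('side')[0]
cv2.imwrite('pics/c9.png',np.hstack([cv2.resize(x[:,:,::-1],None,fx=1.6,fy=1.6,interpolation=2) for x in(a[160:400,200:440],b[100:340,140:380])]))
E
```

```text
t 64.8 tcp [0.4459 0.0605 0.2764] yaw 177.02 w 0.007 f [ 0.4 -0.8  0.4]
scene 294 ang 4.012093484593107 back [ 0.36904265 -0.24559011] front [ 0.56873151 -0.23158415] origin [ 0.43007215 -0.24130957] len 0.2001794336862971
```

View pics/c9.png

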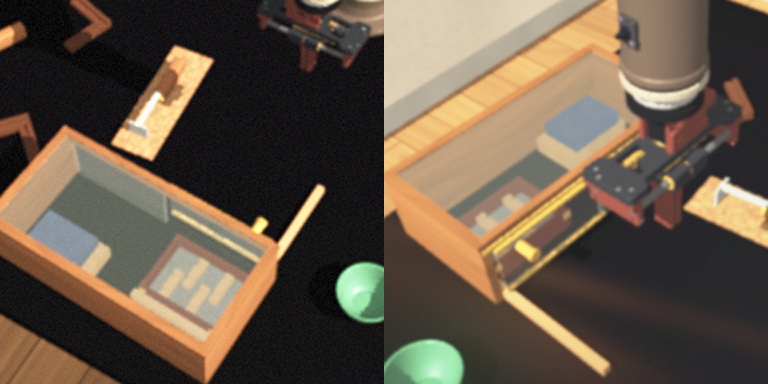

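The door is shut over the box, the box is home with four pieces, and the stick is on its mat.

```bash
python3 -c "
from bench import env
print(env.close_job())"
```

```text
the job is handed in; nothing more can be done
None
```

I handed the job in at about 65 s: four puzzle sticks in the box, the box home against rail and back stop, the push-pull stick back on its mat and the door shut. My final pictures showed all of this; no verdict was returned.

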